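# Close-down: sort the bar things onto their trays

## Robot

A 6-joint arm with a two-finger parallel gripper is mounted at the origin on a cart in front of the work surface, level with it; the furniture and walls round the work are solid. World frame = base frame: x ahead of the robot, y to its left, z up, the work surface at z = 0. Lengths are in mm, angles in rad, forces in N, time in s.
With the tool pointing down it reaches from about 300 to 775 mm from the base axis. Payload 14.6 kg.
Tool frame: the origin (TCP) lies at the very end of the fingers, on their centre line; the grasp point (between the pads) lies 19 mm behind it; z points along the fingers, y is the line along which they close (so a half turn about z gives the same grasp; the last joint's range is limited). The gripper opens to 94 mm and grips with 3 to 60 N. Pads are 16 mm wide; open, the fingers measure 119 mm over their backs; the gripper's body (75 mm by 177 mm) begins 78 mm behind the grasp point.
Start: joints at [-1.25, 0.3, 1.521, -0, 1.321, -0.067], TCP at [207.976, -509.151, 182.546] pointing down, gripper open.
Joint ranges: [-3.03, 3.03], [-0.79, 2.21], [0.23, 2.52], [-1.04, 4.18], [0, 3.07], [-2.55, 2.55]. Speed limits (rad/s): [2.22, 2.22, 2.57, 3.14, 3.14, 3.14].

## Interface

Orientations are given as [roll, pitch, yaw] about the fixed x, y, z axes, in that order (R = Rz(yaw) Ry(pitch) Rx(roll)).
In Python, from cell import read_state, viewer, manip, models gives the robot as it stands.
- The arm moves only by the tool carry_out, never from a script. Its argument "deltas" is a list of rows, each an object with "dp": the shift along the tool's x, y, z in mm, a list of three; "roll": the turn about the tool's z in degrees; "gripper": the opening, from -1 (shut) to 1 (fully open), so that 0 is half open. In form: [{"dp": [tx, ty, tz], "roll": roll, "gripper": gripper}, ...]. A call has 1 to 12 rows; each row is the pose to reach, as a shift and turn from the pose commanded when the call began, along the tool's axes at that moment; what a row does not reach only later rows make up. A row lasts 1/12 s, in which the tool goes at most 41.7 mm and 7.16 degrees, less where a joint would pass 70% of its speed; a pose out of reach is approached as far as the arm can. A call with a gripper value outside its range is refused whole. The fingers move at their own pace and stop on an object; "newtons" is the grip in N (left out, the last holds). Time passes only in rows, so rows that repeat a pose let the fingers close. It gives the time, the measured TCP pose, the force, the opening and the grip force at its end, in the units of the state.
- read_state(): the state, without advancing time (a new reading comes with each control period).
- viewer.camera(name): name is "scene" or "top" or "wrist"; returns the picture (420x560x3 uint8, red, green, blue); there is no depth.
- viewer.camera_params(name): a dict with "fovy" (degrees; the focal length in pixels is half the picture's height over the tangent of half this angle, whatever the lens; pixels are square), "cx", "cy" (the principal point, pixels), "eye" and "attitude" of the camera in the world; the wrist camera has in their place "T_tool_cam" (4x4, takes a point from camera to tool coordinates, whose origin is the TCP and whose axes are the flange's). Camera axes: x right, y up, looking along -z (the intrinsics and any distortion apply to the point x, -y, -z); pixel columns grow to the right and rows downward; lengths in mm; the calibration is good to about 2 mm. A picture is of the moment at which its call begins: read the wrist's pose just before it. camera_params takes no time and is no camera call.
- manip.sign_off(): hands the job in; it is judged then, once.
Trained networks look in the newest picture that a camera, given by its name, has taken for a name from the list of things; names that differ only in an ending like _2 or _b are one class to them, and where a whole thing is asked for, a point or a joint stands for the part that bears it (a point fixed in the world has none). Each returns a list of dicts, best first, with "p" (0 to 1); they miss things now and then, are a little off and sometimes report something else, mostly with a low value. They report only what shows in the picture. A call takes as long as a camera call. They do not tell look-alikes from the thing itself.
- models.cut_out(camera, label): "region" (420x560 bool, what is visible of it) and "box" ([left, top, right, bottom] in pixels, round what is visible of it).
The state is a dict: "clock": time; "joints": joint angles; "qd": joint speeds; "effort": joint torques, N m; "eef_pos": TCP position; "eef_rot": TCP orientation; "wrist_force": force on the tool from outside, world axes, zero at the start; "moment": the same for the moment, N m; "finger_gap": finger opening in mm; "finger_force": force on a finger pad.
Only numpy, scipy, OpenCV 4.12 (cv2) and the standard library are available. Lean on these libraries where they do the work, as an engineer would, in place of code of your own. Each camera call takes 0.05 s, during which the arm holds its last target. There are 200 camera calls.

## Task

The tub of cleaning powder has been left on the guests' green tray: first take it off and stand it in the small blue cleaning tray, before anything else goes onto the green one. Then sort the rest: sugar pot and cocoa shaker onto the green tray, tamper and steel dosing cup onto the wooden tray. Everything stands upright, flat on its tray's floor inside the rim; tip nothing over, and leave the white espresso cup and the green mug where they are.

Things in the scene. Friction and masses are not known exactly. Their poses are not given: they have to be found in the camera images.
- powder_tub: Tub of cleaning powder, white with a dark blue flat screw lid, upright. 91 mm high; body 67 mm in diameter, lid (top 18 mm) 69 mm. 0.15 to 0.3 kg. Origin: centre of its underside, z up. Starts standing on the green tray's floor, somewhere along the tray's middle line
- tamper: Coffee tamper standing on its round steel base (58 mm in diameter, 18 mm high); brown turned wooden handle above, at most 40 mm in diameter, between 28 and 91 mm height, widest at about 70 mm. About 0.42 kg. Origin: centre of its underside, z up
- dosing_cup: Round steel dosing cup, open at the top, straight sided, no handle: 59 mm outside diameter, 52 mm high, wall about 3 mm. 0.09 kg, starts upright on the open worktop (another like it at the back near the wall is not meant). Origin: centre of its underside, z up
- sugar_pot: Round chrome sugar pot with a fixed lid and knob: body 66 mm in diameter up to 36 mm height, lid to 46 mm, knob on top 15 mm in diameter from 46 to 67 mm height. 0.21 kg. Origin: centre of its underside, z up
- cocoa_shaker: Slim cocoa jar, 40 mm in diameter, 105 mm high, black cap (top 20 mm), blue label. 0.11 kg, starts upright on the open worktop (another at the back by the bottles is not meant). Origin: centre of its underside, z up
- wood_tray: Light wooden, low tray for the coffee-making tools (tamper and dosing cup); it does not move. Inside it measures 100 mm along its own x and 180 mm along its own y; the rim is 6 mm thick. Origin: its centre, at worktop height, z up; the inner floor is 16 mm above the origin, the top of the rim 26 mm
- green_tray: Green, low tray for what guests use (sugar pot and cocoa shaker); it does not move. Inside it measures 100 mm along its own x and 180 mm along its own y; the rim is 6 mm thick. Origin: its centre, at worktop height, z up; the inner floor is 16 mm above the origin, the top of the rim 26 mm
- blue_tray: Small blue, low square tray for cleaning things (the powder tub); it does not move. Inside it measures 100 mm along its own x and 100 mm along its own y; the rim is 6 mm thick. Origin: its centre, at worktop height, z up; the inner floor is 16 mm above the origin, the top of the rim 26 mm. It stands between the grinder and the espresso machine, whose near side is 0.36 m left of the robot's centre line
- espresso_cup: Small white espresso cup with a handle, standing upside down, 63 x 91 x 52 mm. Bystander: leave it alone. Origin: centre of what it stands on
- mug_green: Olive green mug, 85 x 109 x 101 mm with its handle, right of the grinder. Bystander: leave it alone. (The grinder: 580 mm high, its front 0.45 m ahead of the robot, from 0.13 m left to 0.10 m right of the centre line, a lever at 170 mm height reaching 0.16 m right; carry things round its front.) Origin: centre of its underside
Mind the look-alikes: they are no part of the job. Leave any orange or red look-alike of the tamper alone.

How it is judged:
By the outcome, as a careful person would: the job done as asked, in the order asked, and still so for the second after the job is handed in, with the robot touching nothing.
It also fails if it takes over 152 s, if anything falls off the work surface, if the arm or the gripper's body presses on something with over 40 N, if the wrist force passes 120 N, or if a joint passes its speed limit or range.

## Working session

There is one attempt and no reset: what is moved stays moved. The work goes in short steps, Python scripts to look and compute and a tool call to move; the robot and the scene stay as the last step left them, time stands still between calls to the robot, and variables do not carry over. Pictures are saved under pics/ and viewed, at most 14 in all, crops included, and the job is handed in when it is done.

Besides the shell and the picture viewer there is one more tool, called after ">>>" in YAML: its name, and indented under it one key for each argument. carry_out: Moves the arm, as the interface text tells. Its arguments: {"type":"object","properties":{"deltas":{"type":"array"},"newtons":{"type":"number"}},"required":["deltas"]}

```bash
ls; mkdir -p pics; python3 - <<'E'
from cell import read_state, viewer, manip, models
import cv2
print(read_state())
for n in ("scene","top","wrist"):
    print(n,viewer.camera_params(n))
for n in ("scene","top"):
    im=viewer.camera(n); cv2.imwrite(f"pics/{n}0.png",im[:,:,::-1])
    for l in ["powder_tub","tamper","dosing_cup","sugar_pot","cocoa_shaker","wood_tray","green_tray","blue_tray","espresso_cup","mug_green"]:
        print(n,l,[(round(d["p"],2),[int(v) for v in d["box"]]) for d in models.cut_out(n,l)][:4])
E
```

```text
pics
{'clock': 0.0, 'joints': array([-1.24958662e+00,  3.00457563e-01,  1.52160110e+00,  1.64104378e-06,
        1.32071804e+00, -6.66096283e-02]), 'qd': array([ 1.39522470e-03, -6.15720293e-04,  1.31268528e-03,  1.98888478e-03,
       -3.02970067e-05, -3.00904327e-04]), 'effort': array([ 4.41848943e-04, -5.31808448e+01, -3.52735376e+01,  7.08719459e-02,
        2.44613987e-02, -8.55178951e-05]), 'eef_pos': array([ 207.89068246, -508.86929887,  181.98531156]), 'eef_rot': array([-3.14041134e+00, -8.03966731e-05,  3.87818876e-01]), 'wrist_force': array([ 0.27363168, -0.40062609, -0.69199833]), 'moment': array([-0.02736581, -0.001825  ,  0.02259092]), 'finger_force': 0.0, 'finger_gap': 94.04355342626269}
scene {'fovy': 51.57986785300988, 'cx': 275.3204550249612, 'cy': 200.90271374103023, 'eye': array([  -95.00116639, -1047.39834212,   895.72455696]), 'attitude': array([ 0.92018037, -0.00474749, -0.65791153])}
top {'fovy': 56.91280129886644, 'cx': 282.35427727712766, 'cy': 214.4148925105073, 'eye': array([ 485.26208346, -185.8679112 , 1491.34582842]), 'attitude': array([ 0.06984358,  0.0
[... 849 characters left out ...]
, 276])]
scene blue_tray []
scene espresso_cup [(0.84, [332, 221, 356, 244]), (0.19, [301, 201, 319, 219])]
scene mug_green [(0.96, [310, 160, 338, 191])]
top powder_tub [(0.67, [160, 240, 182, 262]), (0.66, [327, 179, 347, 202])]
top tamper [(0.76, [349, 246, 373, 265]), (0.51, [285, 221, 298, 233]), (0.5, [388, 256, 404, 272])]
top dosing_cup [(0.8, [344, 226, 362, 237])]
top sugar_pot [(0.53, [296, 185, 312, 202])]
top cocoa_shaker []
top wood_tray [(0.62, [281, 241, 331, 276])]
top green_tray [(0.61, [152, 229, 206, 263])]
top blue_tray [(0.73, [159, 189, 192, 220]), (0.37, [162, 243, 184, 260])]
top espresso_cup [(0.67, [328, 184, 345, 204])]
top mug_green [(0.77, [270, 143, 291, 172])]
```

```bash
python3 - <<'E'
import cv2
t=cv2.imread("pics/top0.png")[120:300,130:430]; cv2.imwrite("pics/t1.png",cv2.resize(t,(800,480),interpolation=cv2.INTER_CUBIC))
s=cv2.imread("pics/scene0.png")[120:360,150:450];cv2.imwrite("pics/s1.png",cv2.resize(s,(750,600),interpolation=cv2.INTER_CUBIC))
E
```

```text
(no output)
```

View pics/t1.png

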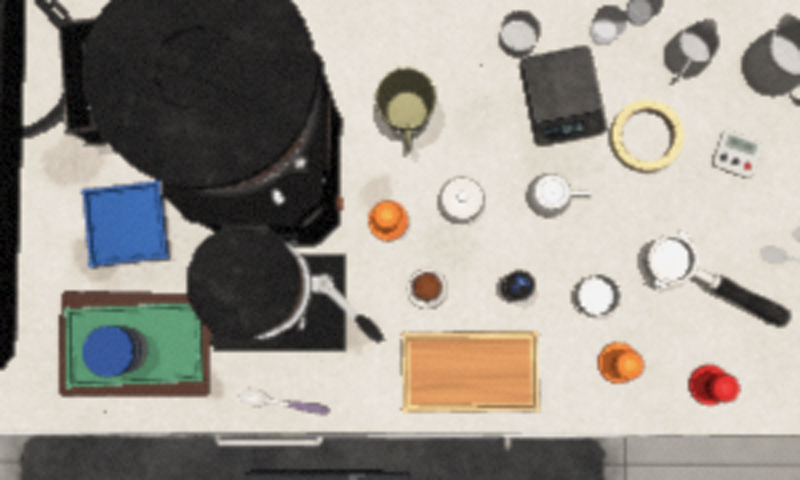

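View pics/s1.png

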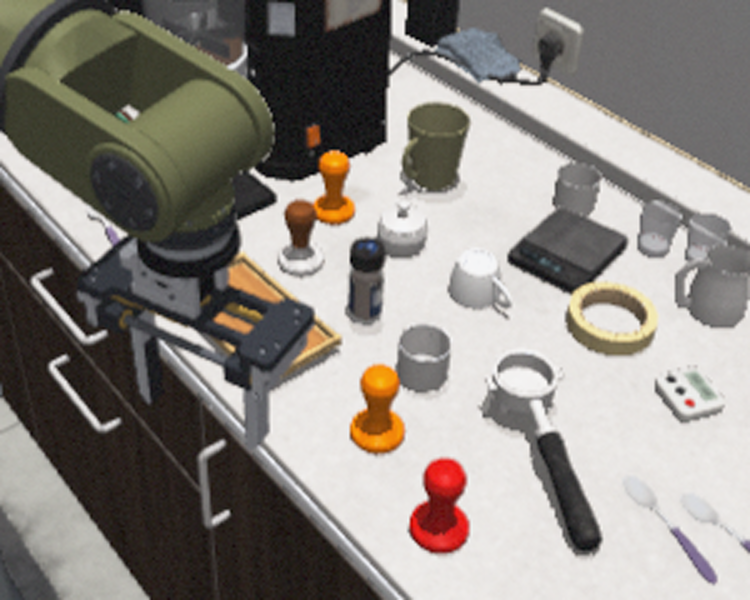

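The top crop shows the green tray with the blue-lidded tub at (110,350), the blue tray at (125,222) and the wooden tray at (470,372). The tamper candidates are brown (427,288), orange (388,220), orange (622,362) and red (714,385); I take the brown one. The shaker is at (517,287), the chrome sugar pot with its knob at (461,198), the steel cup at (596,296), with the portafilter basket (668,260) and the back cup (520,33) as look-alikes.

```bash
cat > h.py <<'E'
from cell import read_state, viewer, manip, models
import numpy as np, cv2
from scipy.spatial.transform import Rotation as R
np.set_printoptions(precision=1,suppress=True)
def cam(n,st=None):
    p=viewer.camera_params(n); f=210/np.tan(np.radians(p["fovy"]/2))
    if n=="wrist":
        st=st or read_state(); T=np.eye(4);T[:3,:3]=R.from_euler("xyz",st["eef_rot"]).as_matrix();T[:3,3]=st["eef_pos"]
        T=T@p["T_tool_cam"]; return T[:3,:3],T[:3,3],f,p["cx"],p["cy"]
    return R.from_euler("xyz",p["attitude"]).as_matrix(),p["eye"],f,p["cx"],p["cy"]
def pt(c,u,v,z):
    M,e,f,cx,cy=c; d=M@np.array([(u-cx)/f,-(v-cy)/f,-1]); return e+d*(z-e[2])/d[2]
def px(c,P):
    M,e,f,cx,cy=c; q=M.T@(np.array(P)-e); return np.array([cx-f*q[0]/q[2],cy+f*q[1]/q[2]])
def shift(P,yaw_to=None):
    st=read_state(); return R.from_euler("xyz",st["eef_rot"]).as_matrix().T@(np.array(P)-st["eef_pos"])
E
python3 - <<'E'
from h import *
c=cam("top")
def q(a,b,z): return pt(c,130+a*300/800,120+b*180/480,z)[:2]
for n,l in dict(tub=[(110,351,107)],blue=[(84,190,26),(159,182,26),(168,258,26),(91,267,26)],green=[(64,308,26),(208,306,26),(209,380,26),(68,388,26)],wood=[(403,334,26),(537,334,26),(537,410,26),(403,408,26)],tamper=[(427,288,80)],sug=[(462,197,50)],cocoa=[(517,286,105)],dos=[(596,296,52)],esp=[(549,194,52)],orange1=[(388,215,85)],pan=[(245,285,200),(370,330,170)],mat=[(346,255,0),(346,350,0)]).items():
    print(n,*[q(*p) for p in l])
s=cam("scene")
def q(a,b,z): return pt(s,150+a*.4,120+b*.4,z)[:2]
for n,p in dict(tamper=(299,258,3),tamptop=(300,210,88),cocoa=(365,252,103),dos=(424,342,52),sug=(404,208,65)).items(): print(n,q(*p))
E
```

```text
tub [447.2 216.7]
blue [673.9 283.3] [686.  176.2] [577.1 160.9] [563.8 270.3]
green [505.3 307.1] [509.2 102.7] [405.   99.3] [392.6 298.2]
wood [ 471.2 -174. ] [ 472.2 -363.3] [ 365.7 -363. ] [ 367.4 -174.6]
tamper [ 534.5 -206.9]
sug [ 663.5 -255.9]
cocoa [ 536.9 -327.2]
dos [ 525.6 -442.4]
esp [ 668.1 -377.6]
orange1 [ 633.9 -153. ]
pan [532.9  22.6] [ 477.4 -133. ]
mat [584.4 -90.7] [447.5 -92. ]
tamper [ 539.5 -203.5]
tamptop [ 534.5 -212.6]
cocoa [ 534.4 -335.1]
dos [ 527.7 -446.8]
sug [ 658.7 -264.7]
```

>>> carry_out:
  deltas:
    - {"dp": [15,-20,-4],"roll": -4,"gripper": 1}
    - {"dp": [35,-50,-10],"roll": -10,"gripper": 1}
    - {"dp": [57,-82,-18],"roll": -17,"gripper": 1}
    - {"dp": [79,-115,-25],"roll": -24,"gripper": 1}
    - {"dp": [101,-147,-32],"roll": -30,"gripper": 1}
    - {"dp": [123,-179,-38],"roll": -37,"gripper": 1}
    - {"dp": [145,-211,-44],"roll": -43,"gripper": 1}
    - {"dp": [167,-243,-50],"roll": -49,"gripper": 1}
    - {"dp": [189,-275,-55],"roll": -55,"gripper": 1}
    - {"dp": [211,-307,-60],"roll": -61,"gripper": 1}
    - {"dp": [227,-331,-64],"roll": -65,"gripper": 1}
    - {"dp": [235,-341,-66],"roll": -67.8,"gripper": 1}

```text
clock: 2.1
eef_pos: [296.8, -102.1, 249.4]
eef_rot: [3.14, 0.001, 1.577]
wrist_force: [-0.2, -0.1, 0.9]
finger_gap: 94.0
finger_force: 0.0
```

```bash
python3 - <<'E'
from h import *
s=read_state();print(s["clock"],s["eef_pos"],s["eef_rot"],s["joints"])
c=cam("top")
def q(a,b,z): return pt(c,130+a*300/800,120+b*180/480,z)[:2]
for p in [(85,90,580),(85,90,400),(187,285,300),(213,348,0),(200,90,500),(20,350,300),(20,350,400)]: print(p,q(*p))
im=cv2.imread("pics/scene0.png"); cv2.imwrite("pics/s2.png",cv2.resize(im[0:230,100:400],(780,598)))
E
```

```text
2.1 [ 296.8 -102.1  249.4] [3.1 0.  1.6] [-0.4 -0.3  2.   0.   1.5 -0.5]
(85, 90, 580) [692.7 107.5]
(85, 90, 400) [733.7 165.4]
(187, 285, 300) [528.8  73.5]
(213, 348, 0) [449.4  99.5]
(200, 90, 500) [711.4  21.1]
(20, 350, 300) [453.1 264.3]
(20, 350, 400) [455.8 226.5]
```

View pics/s2.png

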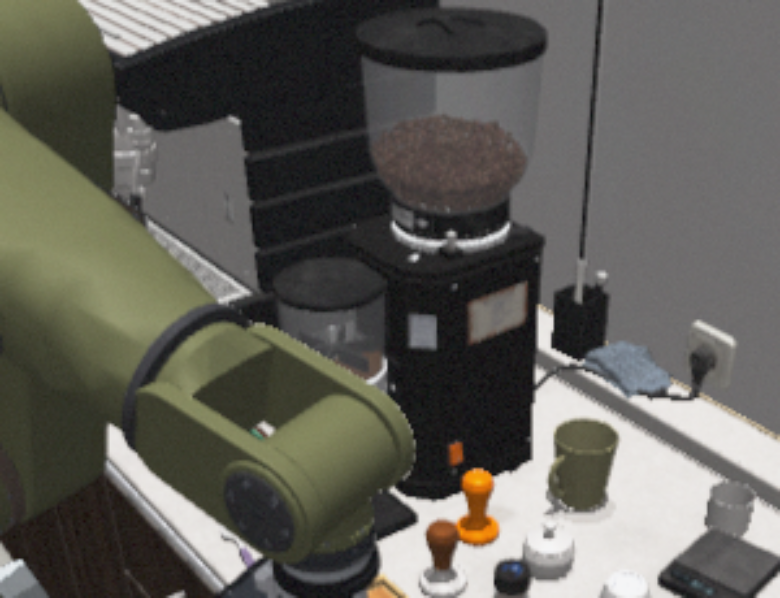

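The scene crop shows the grinder: hopper up to 580 mm high at (450,130), doser at (330,320). It also shows the forearm; the way round the front is open.

>>> carry_out:
  deltas:
    - {"dp": [15,2,0],"roll": 0,"gripper": 1}
    - {"dp": [45,6,0],"roll": 0,"gripper": 1}
    - {"dp": [80,10,0],"roll": 0,"gripper": 1}
    - {"dp": [115,14,0],"roll": 0,"gripper": 1}
    - {"dp": [150,18,0],"roll": 0,"gripper": 1}
    - {"dp": [185,22,0],"roll": 0,"gripper": 1}
    - {"dp": [220,30,0],"roll": 0,"gripper": 1}
    - {"dp": [250,50,0],"roll": 0,"gripper": 1}
    - {"dp": [275,75,0],"roll": 0,"gripper": 1}
    - {"dp": [292,95,0],"roll": 0,"gripper": 1}
    - {"dp": [300,103,0],"roll": 0,"gripper": 1}
    - {"dp": [300,103,0],"roll": 0,"gripper": 1}

```text
clock: 3.1
eef_pos: [400.2, 196.6, 247.8]
eef_rot: [-3.14, 0.0, 1.572]
wrist_force: [-0.4, 0.5, -0.0]
finger_gap: 94.3
finger_force: 0.0
```

```bash
cat >> h.py <<'E'
def look(labels,zs,name=None,n="wrist"):
    st=read_state(); im=viewer.camera(n); c=cam(n,st)
    if name: cv2.imwrite(f"pics/{name}.png",im[:,:,::-1])
    print("tcp",st["eef_pos"],"rot",np.round(st["eef_rot"],3))
    for l,z in zip(labels,zs):
        for d in models.cut_out(n,l)[:2]:
            (u,v),r=cv2.minEnclosingCircle(np.argwhere(d["region"])[:,::-1].astype(np.float32))
            b=d["box"]; print(l,round(d["p"],2),np.round(b),"box@z",pt(c,(b[0]+b[2])/2,(b[1]+b[3])/2,z)[:2],"circ",np.round([u,v,r]),pt(c,u,v,z)[:2])
    return c
E
python3 - <<'E'
from h import *
look(["powder_tub","green_tray","blue_tray"],[107,26,26],"w1")
E
```

```text
tcp [400.2 196.6 247.8] rot [-3.1  0.   1.6]
powder_tub 0.72 [292. 127. 372. 203.] box@z [450.9 226.1] circ [329. 162.  39.] [447.5 228.6]
green_tray 0.93 [273.  74. 381. 250.] box@z [456.8 219. ] circ [330. 162.  98.] [460.4 219.1]
blue_tray 0.82 [426.  98. 533. 206.] box@z [629.8 230.6] circ [480. 150.  75.] [630.3 232.5]
```

View pics/w1.png

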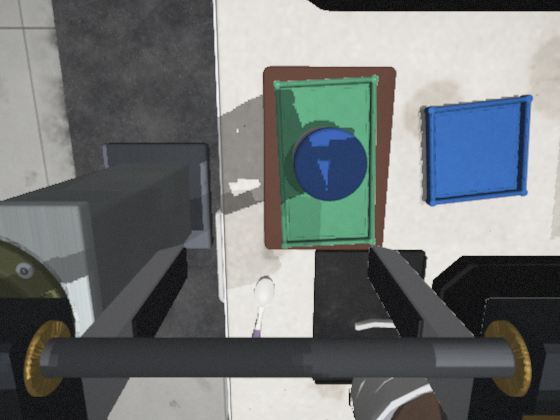

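```bash
python3 - <<'E'
from h import *
c=cam("wrist")
for n,l in dict(lid=[(331,164.5),(294,164),(368,164)]).items(): print(n,*[pt(c,*p,107)[:2] for p in l])
for n,l in dict(green=[(275,83),(379,76),(375,243),(281,247)],blue=[(426,107),(531,97),(527,194),(432,205)]).items():
    P=np.array([pt(c,*p,26)[:2] for p in l]); d=P[1]-P[0]+P[2]-P[3]; print(n,P.tolist(),P.mean(0),"yaw",np.degrees(np.arctan2(d[1],d[0])))
E
```

```text
lid [449.1 224.7] [414.6 225.2] [483.5 225.2]
green [[396.592984038131, 303.032563256783], [509.3964433220351, 310.2803372105443], [517.9916930622853, 118.84047930474668], [403.71480129349146, 113.66308718675637]] [456.9 211.5] yaw 3.131932687285594
blue [[563.703057894208, 277.9570106021595], [678.1303702783312, 288.59177384078237], [692.4431089121824, 179.7045477177198], [582.2479997371394, 166.38424882051544]] [629.1 228.2] yaw 6.087352155883173
```

The wrist view shows the tub's lid at (331,164) with the diameter that 69 mm should have, the green tray round it and the blue tray at (480,150).

>>> carry_out:
  deltas:
    - {"dp": [10,17,5],"roll": 0,"gripper": 1}
    - {"dp": [22,38,20],"roll": 0,"gripper": 1}
    - {"dp": [28,49,45],"roll": 0,"gripper": 1}
    - {"dp": [28,49,70],"roll": 0,"gripper": 1}
    - {"dp": [28,49,95],"roll": 0,"gripper": 1}
    - {"dp": [28,49,120],"roll": 0,"gripper": 1}
    - {"dp": [28,49,145],"roll": 0,"gripper": 1}
    - {"dp": [28,49,168],"roll": 0,"gripper": 1}
    - {"dp": [28,49,187],"roll": 0,"gripper": 1}
    - {"dp": [28,49,198],"roll": 0,"gripper": 1}
    - {"dp": [28,49,201],"roll": 0,"gripper": 1}
    - {"dp": [28,49,201],"roll": 0,"gripper": 1}

```text
clock: 4.3
eef_pos: [448.4, 223.1, 47.8]
eef_rot: [-3.141, 0.0, 1.571]
wrist_force: [0.0, -0.0, -0.3]
finger_gap: 94.3
finger_force: 0.0
```

>>> carry_out:
  deltas:
    - {"dp": [0,0,0],"roll": 0,"gripper": 0}
    - {"dp": [0,0,0],"roll": 0,"gripper": 0}
    - {"dp": [0,0,0],"roll": 0,"gripper": 0}
    - {"dp": [0,0,0],"roll": 0,"gripper": 0}
    - {"dp": [0,0,0],"roll": 0,"gripper": 0}
    - {"dp": [0,0,0],"roll": 0,"gripper": 0}
    - {"dp": [0,0,0],"roll": 0,"gripper": 0}
    - {"dp": [0,0,0],"roll": 0,"gripper": 0}
  newtons: 25

```text
clock: 4.97
eef_pos: [448.9, 223.6, 48.1]
eef_rot: [3.14, -0.0, 1.571]
wrist_force: [1.4, -0.4, 6.0]
finger_gap: 68.6
finger_force: 25.0
```

>>> carry_out:
  deltas:
    - {"dp": [0,0,-6],"roll": 0,"gripper": 0}
    - {"dp": [0,0,-18],"roll": 0,"gripper": 0}
    - {"dp": [0,0,-32],"roll": 0,"gripper": 0}
    - {"dp": [0,0,-44],"roll": 0,"gripper": 0}
    - {"dp": [0,0,-52],"roll": 0,"gripper": 0}
    - {"dp": [0,0,-55],"roll": 0,"gripper": 0}
    - {"dp": [0,0,-55],"roll": 0,"gripper": 0}

```text
clock: 5.55
eef_pos: [448.5, 223.5, 102.9]
eef_rot: [3.141, -0.0, 1.571]
wrist_force: [-0.6, 0.5, -1.5]
finger_gap: 68.2
finger_force: 25.0
```

>>> carry_out:
  deltas:
    - {"dp": [0,8,0],"roll": 0,"gripper": 0}
    - {"dp": [0,24,0],"roll": 0,"gripper": 0}
    - {"dp": [0,42,0],"roll": 0,"gripper": 0}
    - {"dp": [1,60,0],"roll": 0,"gripper": 0}
    - {"dp": [1,78,0],"roll": 0,"gripper": 0}
    - {"dp": [1,96,0],"roll": 0,"gripper": 0}
    - {"dp": [1,114,0],"roll": 0,"gripper": 0}
    - {"dp": [2,132,0],"roll": 0,"gripper": 0}
    - {"dp": [2,150,0],"roll": 0,"gripper": 0}
    - {"dp": [2,166,0],"roll": 0,"gripper": 0}
    - {"dp": [2,175,0],"roll": 0,"gripper": 0}
    - {"dp": [2,179,0],"roll": 0,"gripper": 0}

```text
clock: 6.55
eef_pos: [628.4, 225.0, 100.8]
eef_rot: [-3.14, 0.001, 1.571]
wrist_force: [-0.1, 0.0, -3.2]
finger_gap: 68.8
finger_force: 25.0
```

```bash
python3 - <<'E'
from h import *
c=look(["powder_tub","blue_tray"],[160,26],"w2")
E
```

```text
tcp [628.4 225.  100.8] rot [-3.1  0.   1.6]
powder_tub 0.79 [196. 181. 359. 341.] box@z [628.5 241. ] circ [277. 269.  88.] [628.3 237.4]
blue_tray 0.92 [196. 125. 352. 247.] box@z [625.6 247.1] circ [278. 190.  94.] [628.8 244.2]
```

View pics/w2.png

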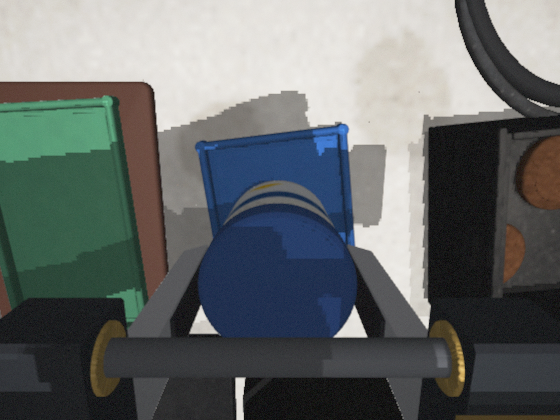

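```bash
python3 - <<'E'
from h import *
c=cam("wrist")
a=pt(c,200,146,26)[:2];b=pt(c,345,128,26)[:2];d=(b-a)/np.linalg.norm(b-a);n=np.array([d[1],-d[0]])
print(a,b,np.linalg.norm(b-a),np.degrees(np.arctan2(d[1],d[0])),"centre",(a+b)/2+n*56)
print("lid",pt(c,278,263,163), pt(c,200,263,163)[0],pt(c,356,263,163)[0])
E
```

```text
[569.5 277.4] [676.6 290.6] 107.84656572488784 6.996715578320486 centre [629.9 228.4]
lid [627.4 241.2 163. ] 595.4499674289806 659.2535463695687
```

```bash
python3 - <<'E'
from h import *
c=cam("wrist")
for z in (145,150,155,160,165):
    print(z,[px(c,P).round() .tolist() for P in [(628.4,227,z),(628.4-34.5,227,z),(628.4+34.5,227,z),(628.4,227+34.5,z)]])
E
```

```text
145 [[280.0, 277.0], [206.0, 276.0], [354.0, 277.0], [280.0, 204.0]]
150 [[280.0, 281.0], [204.0, 281.0], [356.0, 281.0], [280.0, 207.0]]
155 [[280.0, 286.0], [202.0, 286.0], [359.0, 286.0], [281.0, 210.0]]
160 [[280.0, 291.0], [200.0, 291.0], [361.0, 291.0], [281.0, 213.0]]
165 [[280.0, 297.0], [197.0, 297.0], [364.0, 297.0], [281.0, 217.0]]
```

>>> carry_out:
  deltas:
    - {"dp": [0,1,6],"roll": 0,"gripper": 0}
    - {"dp": [0,1,16],"roll": 0,"gripper": 0}
    - {"dp": [0,1,27],"roll": 0,"gripper": 0}
    - {"dp": [0,1,36],"roll": 0,"gripper": 0}
    - {"dp": [0,1,42],"roll": 0,"gripper": 0}
    - {"dp": [0,1,45],"roll": 0,"gripper": 0}
    - {"dp": [0,1,47],"roll": 0,"gripper": 0}
    - {"dp": [0,1,48],"roll": 0,"gripper": 0}
    - {"dp": [0,1,48],"roll": 0,"gripper": 0}

```text
clock: 7.45
eef_pos: [628.6, 225.6, 54.7]
eef_rot: [3.141, -0.0, 1.571]
wrist_force: [0.9, 0.1, -2.3]
finger_gap: 68.4
finger_force: 25.0
```

>>> carry_out:
  deltas:
    - {"dp": [0,0,1],"roll": 0,"gripper": 0}
    - {"dp": [0,0,2],"roll": 0,"gripper": 0}
    - {"dp": [0,0,3],"roll": 0,"gripper": 0}
    - {"dp": [0,0,4],"roll": 0,"gripper": 0}
    - {"dp": [0,0,4],"roll": 0,"gripper": 0}

```text
clock: 7.87
eef_pos: [628.4, 225.5, 50.3]
eef_rot: [-3.141, 0.0, 1.571]
wrist_force: [-0.2, 0.2, -3.0]
finger_gap: 68.8
finger_force: 25.0
```

>>> carry_out:
  deltas:
    - {"dp": [0,0,1],"roll": 0,"gripper": 0}
    - {"dp": [0,0,2],"roll": 0,"gripper": 0}
    - {"dp": [0,0,2.5],"roll": 0,"gripper": 0}
    - {"dp": [0,0,2.5],"roll": 0,"gripper": 0}

```text
clock: 8.2
eef_pos: [628.5, 225.5, 48.2]
eef_rot: [3.142, -0.0, 1.571]
wrist_force: [-0.4, 0.8, -0.3]
finger_gap: 68.7
finger_force: 25.0
```

>>> carry_out:
  deltas:
    - {"dp": [0,0,0.5],"roll": 0,"gripper": 1}
    - {"dp": [0,0,0],"roll": 0,"gripper": 1}
    - {"dp": [0,0,0],"roll": 0,"gripper": 1}
    - {"dp": [0,0,0],"roll": 0,"gripper": 1}
    - {"dp": [0,0,-10],"roll": 0,"gripper": 1}
    - {"dp": [0,0,-30],"roll": 0,"gripper": 1}
    - {"dp": [0,0,-60],"roll": 0,"gripper": 1}
    - {"dp": [0,0,-95],"roll": 0,"gripper": 1}
    - {"dp": [0,0,-130],"roll": 0,"gripper": 1}
    - {"dp": [0,0,-155],"roll": 0,"gripper": 1}
    - {"dp": [0,0,-165],"roll": 0,"gripper": 1}
    - {"dp": [0,0,-165],"roll": 0,"gripper": 1}

```text
clock: 9.2
eef_pos: [629.2, 225.7, 216.1]
eef_rot: [3.137, -0.001, 1.571]
wrist_force: [-0.2, 0.7, -0.6]
finger_gap: 93.8
finger_force: 0.0
```

```bash
python3 - <<'E'
from h import *
c=look(["powder_tub","blue_tray"],[107,26],"w3")
print(px(c,(629,228,107)))
E
```

```text
tcp [629.2 225.7 216.1] rot [ 3.1 -0.   1.6]
powder_tub 0.7 [239. 158. 319. 241.] box@z [630.8 229.5] circ [276. 197.  43.] [629. 232.]
blue_tray 0.65 [220. 122. 331. 240.] box@z [628.5 232.4] circ [277. 179.  72.] [630.3 233.9]
[276.5 201.5]
```

View pics/w3.png

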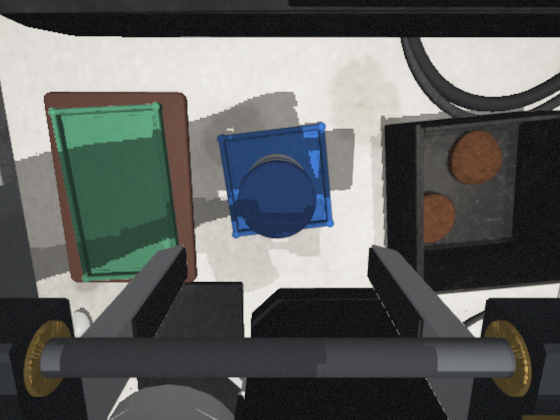

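The tub stands inside the blue tray (lid at (277,199), inside rim corners (222,137), (325,126), (330,223), (236,235)); the green tray is empty. Next I go round the grinder's front to the right.

>>> carry_out:
  deltas:
    - {"dp": [0,-10,0],"roll": 0,"gripper": 0}
    - {"dp": [0,-35,0],"roll": 0,"gripper": 0}
    - {"dp": [0,-66,0],"roll": 0,"gripper": 0}
    - {"dp": [0,-98,0],"roll": 0,"gripper": 0}
    - {"dp": [0,-130,0],"roll": 0,"gripper": 0}
    - {"dp": [0,-162,0],"roll": 0,"gripper": 0}
    - {"dp": [0,-194,0],"roll": 0,"gripper": 0}
    - {"dp": [0,-226,0],"roll": 0,"gripper": 0}
    - {"dp": [0,-258,0],"roll": 0,"gripper": 0}
    - {"dp": [-10,-288,0],"roll": 0,"gripper": 0}
    - {"dp": [-35,-308,0],"roll": 0,"gripper": 0}
    - {"dp": [-65,-316,0],"roll": 0,"gripper": 0}

```text
clock: 10.35
eef_pos: [309.6, 160.2, 211.4]
eef_rot: [-3.139, 0.001, 1.574]
wrist_force: [0.7, -0.1, -0.7]
finger_gap: 46.9
finger_force: 0.0
```

>>> carry_out:
  deltas:
    - {"dp": [-35,0,0],"roll": 0,"gripper": 0}
    - {"dp": [-70,0,0],"roll": 0,"gripper": 0}
    - {"dp": [-105,0,0],"roll": 0,"gripper": 0}
    - {"dp": [-140,0,0],"roll": 0,"gripper": 0}
    - {"dp": [-175,0,0],"roll": 0,"gripper": 0}
    - {"dp": [-210,0,0],"roll": 0,"gripper": 0}
    - {"dp": [-245,0,0],"roll": 0,"gripper": 0}
    - {"dp": [-280,0,0],"roll": 0,"gripper": 0}
    - {"dp": [-315,0,0],"roll": 0,"gripper": 0}
    - {"dp": [-350,5,0],"roll": 0,"gripper": 0}
    - {"dp": [-380,20,0],"roll": 0,"gripper": 0}
    - {"dp": [-405,45,0],"roll": 0,"gripper": 0}

```text
clock: 11.35
eef_pos: [356.5, -246.6, 211.5]
eef_rot: [-3.14, -0.001, 1.569]
wrist_force: [0.2, 0.4, 0.4]
finger_gap: 47.1
finger_force: 0.0
```

>>> carry_out:
  deltas:
    - {"dp": [-10,30,0],"roll": 0,"gripper": 0}
    - {"dp": [-14,60,0],"roll": 0,"gripper": 0}
    - {"dp": [-16,90,0],"roll": 0,"gripper": 0}
    - {"dp": [-16,120,0],"roll": 0,"gripper": 0}
    - {"dp": [-16,150,0],"roll": 0,"gripper": 0}
    - {"dp": [-16,180,0],"roll": 0,"gripper": 0}
    - {"dp": [-16,210,0],"roll": 0,"gripper": 0}
    - {"dp": [-16,235,0],"roll": 0,"gripper": 0}
    - {"dp": [-16,245,0],"roll": 0,"gripper": 0}
    - {"dp": [-16,245,0],"roll": 0,"gripper": 0}

```text
clock: 12.18
eef_pos: [603.5, -259.8, 209.8]
eef_rot: [-3.138, -0.002, 1.572]
wrist_force: [-0.1, 0.3, -0.4]
finger_gap: 46.9
finger_force: 0.0
```

```bash
python3 - <<'E'
from h import *
c=look(["sugar_pot","tamper","cocoa_shaker"],[67,91,105],"w4")
E
```

```text
tcp [ 603.5 -259.8  209.8] rot [-3.1 -0.   1.6]
sugar_pot 0.85 [307. 152. 369. 211.] box@z [ 660.6 -246. ] circ [338. 180.  31.] [ 659.8 -244.2]
tamper 0.82 [184. 106. 247. 158.] box@z [ 550.2 -199. ] circ [215. 133.  32.] [ 549.7 -200.3]
tamper 0.57 [285.  39. 341. 107.] box@z [ 632.1 -151.9] circ [314.  74.  34.] [ 632.8 -152.6]
cocoa_shaker 0.77 [186. 226. 245. 282.] box@z [ 548.2 -304.2] circ [212. 256.  34.] [ 545.7 -305.7]
```

View pics/w4.png

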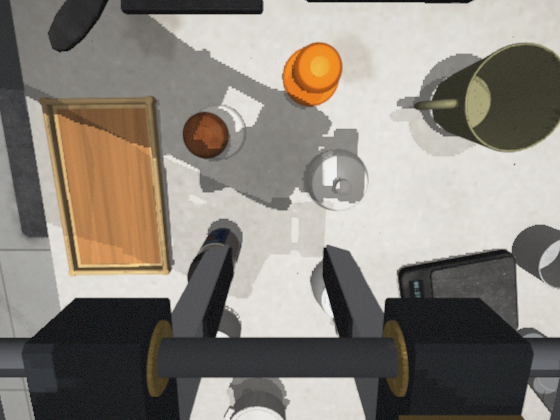

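The chrome pot's knob is at (342,185), the brown tamper's top at (205,133), the shaker's cap at (225,238) and the wooden tray at left.

```bash
python3 - <<'E'
from h import *
c=cam("wrist")
print("knob",pt(c,342,185,67),"body",pt(c,338,180,40),"tampertop",pt(c,205,133,88), "cocoa",pt(c,227,238,105))
P=np.array([pt(c,*p,26)[:2] for p in [(44,98),(156,97),(168,272),(72,274)]]);print(P.tolist(),P.mean(0))
E
```

```text
knob [ 663.4 -250.7   67. ] body [ 663.8 -250.5   40. ] tampertop [ 539.  -201.2   88. ] cocoa [ 557.2 -291.2  105. ]
[[366.6551066663808, -169.5982795049817], [479.5169348378756, -168.58295639744532], [477.4769751908126, -358.62411202945253], [368.0261959808091, -361.16406569756526]] [ 422.9 -264.5]
```

>>> carry_out:
  deltas:
    - {"dp": [3,15,5],"roll": 0,"gripper": 0}
    - {"dp": [6,35,20],"roll": 0,"gripper": 0}
    - {"dp": [7,52,45],"roll": 0,"gripper": 0}
    - {"dp": [7,60,70],"roll": 0,"gripper": 0}
    - {"dp": [7,60,88],"roll": 0,"gripper": 0}
    - {"dp": [7,60,95],"roll": 0,"gripper": 0}
    - {"dp": [7,60,95],"roll": 0,"gripper": 0}

```text
clock: 12.97
eef_pos: [661.4, -253.5, 116.6]
eef_rot: [-3.139, -0.001, 1.571]
wrist_force: [-0.8, 0.5, 0.2]
finger_gap: 47.0
finger_force: 0.0
```

```bash
python3 - <<'E'
from h import *
c=look(["sugar_pot"],[46],"w5")
print(px(c,(663.5,-250.6,67)),px(c,(663.5,-256,67)))
E
```

```text
tcp [ 661.4 -253.5  116.6] rot [-3.1 -0.   1.6]
sugar_pot 0.97 [243. 167. 325. 245.] box@z [ 666.1 -246.2] circ [284. 207.  40.] [ 666.  -246.3]
[280.5 219.5] [280.5 226.8]
```

View pics/w5.png

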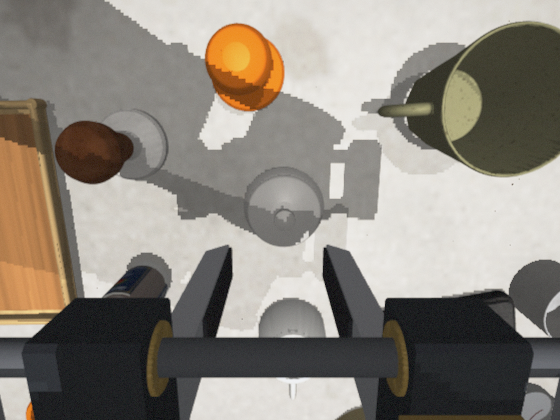

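The knob is at (283,215), about 3 mm right of and 5 mm behind the fingers' centre; I correct and go down on it.

>>> carry_out:
  deltas:
    - {"dp": [3,2,5],"roll": 0,"gripper": 0}
    - {"dp": [5,4,18],"roll": 0,"gripper": 0}
    - {"dp": [5,4,36],"roll": 0,"gripper": 0}
    - {"dp": [5,4,52],"roll": 0,"gripper": 0}
    - {"dp": [5,4,62],"roll": 0,"gripper": 0}
    - {"dp": [5,4,66],"roll": 0,"gripper": 0}
    - {"dp": [5,4,67],"roll": 0,"gripper": 0}
    - {"dp": [5,4,67],"roll": 0,"gripper": -0.4}
    - {"dp": [5,4,67],"roll": 0,"gripper": -0.8}
    - {"dp": [5,4,67],"roll": 0,"gripper": -0.9}
    - {"dp": [5,4,67],"roll": 0,"gripper": -0.9}
    - {"dp": [5,4,67],"roll": 0,"gripper": -0.9}
  newtons: 25

```text
clock: 14.07
eef_pos: [666.8, -248.5, 51.5]
eef_rot: [3.141, 0.0, 1.571]
wrist_force: [0.2, 0.1, 0.1]
finger_gap: 17.0
finger_force: 0.0
```

>>> carry_out:
  deltas:
    - {"dp": [0,0,0],"roll": 0,"gripper": -0.9}
    - {"dp": [0,0,0],"roll": 0,"gripper": -0.9}
    - {"dp": [0,0,-4],"roll": 0,"gripper": -0.9}
    - {"dp": [0,0,-12],"roll": 0,"gripper": -0.9}
    - {"dp": [0,0,-24],"roll": 0,"gripper": -0.9}
    - {"dp": [0,0,-40],"roll": 0,"gripper": -0.9}
    - {"dp": [0,0,-58],"roll": 0,"gripper": -0.9}
    - {"dp": [0,0,-76],"roll": 0,"gripper": -0.9}
    - {"dp": [0,0,-92],"roll": 0,"gripper": -0.9}
    - {"dp": [0,0,-104],"roll": 0,"gripper": -0.9}
    - {"dp": [0,0,-110],"roll": 0,"gripper": -0.9}
    - {"dp": [0,0,-110],"roll": 0,"gripper": -0.9}

```text
clock: 15.07
eef_pos: [667.1, -248.7, 163.0]
eef_rot: [3.139, 0.001, 1.571]
wrist_force: [0.5, 0.0, 0.0]
finger_gap: 5.1
finger_force: 0.0
```

The knob was missed; I look again.

```bash
python3 - <<'E'
from h import *
c=look(["sugar_pot"],[46],"w6")
print([px(c,(667,-248.5,z)) for z in (0,46,67)])
E
```

```text
tcp [ 667.1 -248.7  163. ] rot [3.1 0.  1.6]
sugar_pot 0.85 [241. 167. 312. 234.] box@z [ 666.4 -247.6] circ [276. 200.  35.] [ 666.3 -246.7]
[array([276.8, 191.1]), array([276.9, 201.5]), array([276.9, 207.2])]
```

View pics/w6.png

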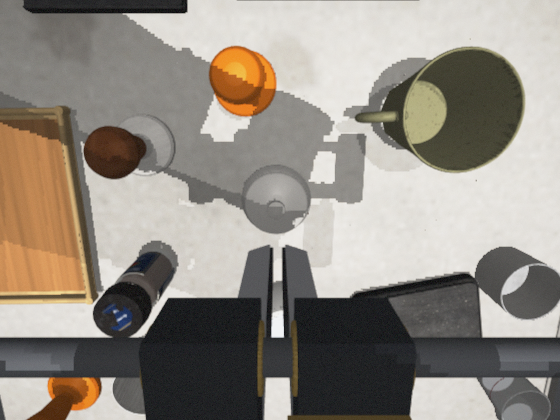

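The pot still stands at (276,201), right below the fingers: the knob is too short for the pads. I turn a quarter and take the body instead.

>>> carry_out:
  deltas:
    - {"dp": [0,0,0],"roll": -5,"gripper": 1}
    - {"dp": [0,0,0],"roll": -12,"gripper": 1}
    - {"dp": [0,0,0],"roll": -19,"gripper": 1}
    - {"dp": [0,0,0],"roll": -26,"gripper": 1}
    - {"dp": [0,0,0],"roll": -33,"gripper": 1}
    - {"dp": [0,0,0],"roll": -40,"gripper": 1}
    - {"dp": [0,0,0],"roll": -47,"gripper": 1}
    - {"dp": [0,0,0],"roll": -54,"gripper": 1}
    - {"dp": [0,0,0],"roll": -61,"gripper": 1}
    - {"dp": [0,0,0],"roll": -68,"gripper": 1}
    - {"dp": [0,0,0],"roll": -75,"gripper": 1}
    - {"dp": [0,0,0],"roll": -82,"gripper": 1}

```text
clock: 16.17
eef_pos: [666.2, -248.3, 159.5]
eef_rot: [3.141, -0.002, 3.008]
wrist_force: [-0.1, -0.1, 0.1]
finger_gap: 81.1
finger_force: 0.0
```

>>> carry_out:
  deltas:
    - {"dp": [0,0,0],"roll": -6,"gripper": 1}
    - {"dp": [0,0,0],"roll": -8,"gripper": 1}
    - {"dp": [0,0,0],"roll": -8,"gripper": 1}

```text
clock: 16.42
eef_pos: [666.2, -248.3, 159.6]
eef_rot: [3.141, -0.002, -3.14]
wrist_force: [-0.1, 0.1, 0.4]
finger_gap: 93.9
finger_force: 0.0
```

```bash
python3 - <<'E'
from h import *
c=look(["sugar_pot"],[46],"w7")
print([px(c,(666,-248,z)) for z in (0,46,67)])
E
```

```text
tcp [ 666.2 -248.3  159.6] rot [ 3.1 -0.  -3.1]
sugar_pot 0.9 [239. 163. 309. 231.] box@z [ 661.5 -249.8] circ [273. 197.  35.] [ 661.2 -251.1]
[array([276.4, 191.4]), array([276.4, 201.9]), array([276.4, 207.7])]
```

>>> carry_out:
  deltas:
    - {"dp": [0,-1,8],"roll": 0,"gripper": 1}
    - {"dp": [0,-1.5,24],"roll": 0,"gripper": 1}
    - {"dp": [0,-1.5,44],"roll": 0,"gripper": 1}
    - {"dp": [0,-1.5,64],"roll": 0,"gripper": 1}
    - {"dp": [0,-1.5,84],"roll": 0,"gripper": 1}
    - {"dp": [0,-1.5,104],"roll": 0,"gripper": 1}
    - {"dp": [0,-1.5,122],"roll": 0,"gripper": 1}
    - {"dp": [0,-1.5,137],"roll": 0,"gripper": 1}
    - {"dp": [0,-1.5,146],"roll": 0,"gripper": 1}
    - {"dp": [0,-1.5,150],"roll": 0,"gripper": 1}
    - {"dp": [0,-1.5,151],"roll": 0,"gripper": 1}
    - {"dp": [0,-1.5,151],"roll": 0,"gripper": 1}

```text
clock: 17.52
eef_pos: [666.9, -250.1, 10.6]
eef_rot: [-3.141, 0.001, -3.141]
wrist_force: [0.4, 0.7, 0.1]
finger_gap: 94.3
finger_force: 0.0
```

>>> carry_out:
  deltas:
    - {"dp": [0,0,0],"roll": 0,"gripper": 0.2}
    - {"dp": [0,0,0],"roll": 0,"gripper": 0.2}
    - {"dp": [0,0,0],"roll": 0,"gripper": 0.2}
    - {"dp": [0,0,0],"roll": 0,"gripper": 0.2}
    - {"dp": [0,0,0],"roll": 0,"gripper": 0.2}
    - {"dp": [0,0,0],"roll": 0,"gripper": 0.2}
    - {"dp": [0,0,0],"roll": 0,"gripper": 0.2}
    - {"dp": [0,0,0],"roll": 0,"gripper": 0.2}
  newtons: 30

```text
clock: 18.18
eef_pos: [666.7, -250.3, 10.3]
eef_rot: [-3.141, 0.0, -3.141]
wrist_force: [-0.5, -1.8, 2.1]
finger_gap: 56.8
finger_force: 15.0
```

```bash
python3 - <<'E'
from h import *
c=look(["sugar_pot"],[46],"w8")
print([px(c,(666.5,-250,z)) for z in (0,46,67)])
E
```

```text
tcp [ 666.7 -250.3   10.3] rot [-3.1  0.  -3.1]
sugar_pot 0.83 [217. 197. 337. 318.] box@z [ 659.2 -249.5] circ [277. 255.  62.] [ 657.7 -249.5]
[array([276.4, 240.4]), array([276.2, 271.5]), array([276.1, 291.5])]
```

View pics/w8.png

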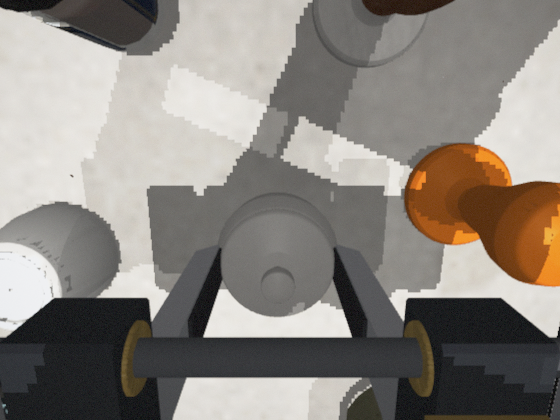

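The pot is upright between the fingers with its knob at (278,280), about 5 mm nearer than the fingers' centre, and the pads sit too high on its shoulder. I open, shift, go lower and grip again.

>>> carry_out:
  deltas:
    - {"dp": [0,0,0],"roll": 0,"gripper": 0.9}
    - {"dp": [0,0,0],"roll": 0,"gripper": 0.9}
    - {"dp": [0,0,0],"roll": 0,"gripper": 0.9}
    - {"dp": [0,0,0],"roll": 0,"gripper": 0.9}
    - {"dp": [3,0,2],"roll": 0,"gripper": 0.9}
    - {"dp": [5,0,4.5],"roll": 0,"gripper": 0.9}
    - {"dp": [5,0,6.5],"roll": 0,"gripper": 0.9}
    - {"dp": [5,0,6.5],"roll": 0,"gripper": 0.9}
    - {"dp": [5,0,6.5],"roll": 0,"gripper": 0}
    - {"dp": [5,0,6.5],"roll": 0,"gripper": 0}
    - {"dp": [5,0,6.5],"roll": 0,"gripper": 0}
    - {"dp": [5,0,6.5],"roll": 0,"gripper": 0}

```text
clock: 19.28
eef_pos: [661.7, -250.0, 3.6]
eef_rot: [-3.142, 0.0, -3.141]
wrist_force: [-0.6, -0.4, 0.2]
finger_gap: 66.1
finger_force: 0.0
```

>>> carry_out:
  deltas:
    - {"dp": [0,0,0],"roll": 0,"gripper": 0}
    - {"dp": [0,0,0],"roll": 0,"gripper": 0}
    - {"dp": [0,0,0],"roll": 0,"gripper": 0}
    - {"dp": [0,0,0],"roll": 0,"gripper": 0}
    - {"dp": [0,0,0],"roll": 0,"gripper": 0}
    - {"dp": [0,0,0],"roll": 0,"gripper": 0}

```text
clock: 19.78
eef_pos: [661.6, -249.9, 3.5]
eef_rot: [3.141, -0.0, -3.141]
wrist_force: [-0.0, 0.0, -1.6]
finger_gap: 60.9
finger_force: 27.7
```

>>> carry_out:
  deltas:
    - {"dp": [0,0,0],"roll": 0,"gripper": 0}
    - {"dp": [0,0,0],"roll": 0,"gripper": 0}
    - {"dp": [0,0,0],"roll": 0,"gripper": 0}
    - {"dp": [0,0,0],"roll": 0,"gripper": 0}

```text
clock: 20.12
eef_pos: [661.6, -249.9, 3.5]
eef_rot: [3.142, -0.0, -3.141]
wrist_force: [0.0, 0.5, -1.3]
finger_gap: 60.5
finger_force: 27.7
```

```bash
python3 - <<'E'
from h import *
c=look(["sugar_pot"],[46],"w9")
print([px(c,(661.6,-250,z)) for z in (0,46,67)])
im=cv2.imread("pics/w9.png"); cv2.imwrite("pics/w9c.png",cv2.resize(im[150:420,120:440],(800,600)))
E
```

```text
tcp [ 661.6 -249.9    3.5] rot [ 3.1 -0.  -3.1]
[array([275.7, 244.6]), array([275.5, 278. ]), array([275.3, 299.6])]
```

View pics/w9c.png

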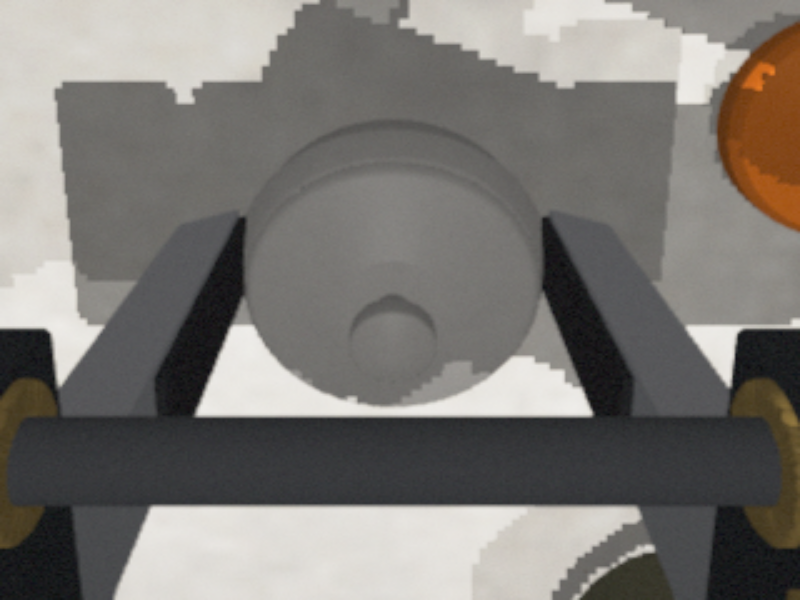

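Both pads sit centred on the pot's sides, the knob at crop (393,340). Lifting.

>>> carry_out:
  deltas:
    - {"dp": [0,0,-3],"roll": 0,"gripper": 0}
    - {"dp": [0,0,-8],"roll": 0,"gripper": 0}
    - {"dp": [0,0,-15],"roll": 0,"gripper": 0}
    - {"dp": [0,0,-25],"roll": 0,"gripper": 0}
    - {"dp": [0,0,-38],"roll": 0,"gripper": 0}
    - {"dp": [0,0,-54],"roll": 0,"gripper": 0}
    - {"dp": [0,0,-70],"roll": 0,"gripper": 0}
    - {"dp": [0,0,-88],"roll": 0,"gripper": 0}
    - {"dp": [0,0,-106],"roll": 0,"gripper": 0}
    - {"dp": [0,0,-120],"roll": 0,"gripper": 0}
    - {"dp": [0,0,-127],"roll": 0,"gripper": 0}
    - {"dp": [0,0,-130],"roll": 0,"gripper": 0}

```text
clock: 21.22
eef_pos: [662.1, -250.2, 135.9]
eef_rot: [-3.14, 0.003, -3.141]
wrist_force: [-0.3, -0.8, -1.5]
finger_gap: 60.5
finger_force: 27.7
```

>>> carry_out:
  deltas:
    - {"dp": [8,-3,0],"roll": 0,"gripper": 0}
    - {"dp": [28,-8,0],"roll": 0,"gripper": 0}
    - {"dp": [58,-12,0],"roll": 0,"gripper": 0}
    - {"dp": [90,-15,0],"roll": 0,"gripper": 0}
    - {"dp": [122,-15,0],"roll": 0,"gripper": 0}
    - {"dp": [154,-15,0],"roll": 0,"gripper": 0}
    - {"dp": [186,-15,0],"roll": 0,"gripper": 0}
    - {"dp": [218,-15,0],"roll": 0,"gripper": 0}
    - {"dp": [250,-15,0],"roll": 0,"gripper": 0}
    - {"dp": [282,-10,0],"roll": 0,"gripper": 0}
    - {"dp": [312,0,0],"roll": 0,"gripper": 0}
    - {"dp": [335,20,0],"roll": 0,"gripper": 0}

```text
clock: 22.22
eef_pos: [324.4, -230.2, 133.1]
eef_rot: [3.141, -0.001, 3.14]
wrist_force: [1.2, 1.0, -2.2]
finger_gap: 61.1
finger_force: 27.7
```

>>> carry_out:
  deltas:
    - {"dp": [8,34,0],"roll": 0,"gripper": 0}
    - {"dp": [12,69,0],"roll": 0,"gripper": 0}
    - {"dp": [14,104,0],"roll": 0,"gripper": 0}
    - {"dp": [14,139,0],"roll": 0,"gripper": 0}
    - {"dp": [14,174,0],"roll": 0,"gripper": 0}
    - {"dp": [14,209,0],"roll": 0,"gripper": 0}
    - {"dp": [14,244,0],"roll": 0,"gripper": 0}
    - {"dp": [14,279,0],"roll": 0,"gripper": 0}
    - {"dp": [14,314,0],"roll": 0,"gripper": 0}
    - {"dp": [14,349,0],"roll": 0,"gripper": 0}
    - {"dp": [12,380,0],"roll": 0,"gripper": 0}
    - {"dp": [5,400,0],"roll": 0,"gripper": 0}

```text
clock: 23.22
eef_pos: [320.5, 172.3, 133.5]
eef_rot: [3.141, -0.0, -3.139]
wrist_force: [0.8, -1.2, -1.7]
finger_gap: 60.5
finger_force: 27.7
```

```bash
python3 - <<'E'
from h import *
c=look(["green_tray"],[26],"w10")
E
```

```text
tcp [320.5 172.3 133.5] rot [ 3.1 -0.  -3.1]
green_tray 0.96 [217. 278. 425. 399.] box@z [453.  215.5] circ [320. 334. 114.] [447.8 214.8]
```

>>> carry_out:
  deltas:
    - {"dp": [-10,2,0],"roll": 0,"gripper": 0}
    - {"dp": [-30,4,0],"roll": 0,"gripper": 0}
    - {"dp": [-55,6,0],"roll": 0,"gripper": 0}
    - {"dp": [-82,6,0],"roll": 0,"gripper": 0}
    - {"dp": [-108,6,4],"roll": 0,"gripper": 0}
    - {"dp": [-126,6,14],"roll": 0,"gripper": 0}
    - {"dp": [-135,6,30],"roll": 0,"gripper": 0}
    - {"dp": [-136,6,50],"roll": 0,"gripper": 0}
    - {"dp": [-136,6,70],"roll": 0,"gripper": 0}
    - {"dp": [-136,6,88],"roll": 0,"gripper": 0}
    - {"dp": [-136,6,99],"roll": 0,"gripper": 0}
    - {"dp": [-136,6,104],"roll": 0,"gripper": 0}

```text
clock: 24.32
eef_pos: [457.2, 174.7, 28.1]
eef_rot: [-3.141, -0.002, 3.141]
wrist_force: [-0.1, -0.0, -1.8]
finger_gap: 61.2
finger_force: 27.7
```

>>> carry_out:
  deltas:
    - {"dp": [0,0,2],"roll": 0,"gripper": 0}
    - {"dp": [0,0,4],"roll": 0,"gripper": 0}
    - {"dp": [0,0,6],"roll": 0,"gripper": 0}
    - {"dp": [0,0,7],"roll": 0,"gripper": 0}
    - {"dp": [0,0,7],"roll": 0,"gripper": 0}

```text
clock: 24.73
eef_pos: [457.7, 176.0, 22.9]
eef_rot: [3.141, 0.001, -3.141]
wrist_force: [-0.2, 0.9, -2.1]
finger_gap: 60.6
finger_force: 27.7
```

>>> carry_out:
  deltas:
    - {"dp": [0,0,1],"roll": 0,"gripper": 0}
    - {"dp": [0,0,2],"roll": 0,"gripper": 0}
    - {"dp": [0,0,3],"roll": 0,"gripper": 0}
    - {"dp": [0,0,3],"roll": 0,"gripper": 0}

```text
clock: 25.07
eef_pos: [457.4, 176.0, 19.5]
eef_rot: [3.142, -0.0, -3.141]
wrist_force: [-0.6, 0.8, -1.6]
finger_gap: 60.8
finger_force: 27.7
```

>>> carry_out:
  deltas:
    - {"dp": [0,0,0.5],"roll": 0,"gripper": 0}
    - {"dp": [0,0,1],"roll": 0,"gripper": 0}
    - {"dp": [0,0,1],"roll": 0,"gripper": 0}

```text
clock: 25.32
eef_pos: [457.5, 176.0, 19.2]
eef_rot: [3.142, 0.0, -3.141]
wrist_force: [-4.5, -0.5, 9.4]
finger_gap: 60.9
finger_force: 29.7
```

>>> carry_out:
  deltas:
    - {"dp": [0,0,0],"roll": 0,"gripper": 0.55}
    - {"dp": [0,0,0],"roll": 0,"gripper": 0.55}
    - {"dp": [0,0,0],"roll": 0,"gripper": 0.55}
    - {"dp": [0,0,0],"roll": 0,"gripper": 0.55}
    - {"dp": [0,0,-6],"roll": 0,"gripper": 0.55}
    - {"dp": [0,0,-20],"roll": 0,"gripper": 0.55}
    - {"dp": [0,0,-45],"roll": 0,"gripper": 0.55}
    - {"dp": [0,0,-80],"roll": 0,"gripper": 0.55}
    - {"dp": [0,0,-115],"roll": 0,"gripper": 0.55}
    - {"dp": [0,0,-140],"roll": 0,"gripper": 0.55}
    - {"dp": [0,0,-150],"roll": 0,"gripper": 0.55}
    - {"dp": [0,0,-150],"roll": 0,"gripper": 0.55}

```text
clock: 26.32
eef_pos: [458.3, 176.2, 170.8]
eef_rot: [3.14, 0.004, -3.141]
wrist_force: [0.5, 0.6, 0.4]
finger_gap: 72.7
finger_force: 0.0
```

```bash
python3 - <<'E'
from h import *
c=look(["sugar_pot","green_tray"],[62,26],"w11")
E
```

```text
tcp [458.3 176.2 170.8] rot [ 3.1  0.  -3.1]
sugar_pot 0.8 [244. 166. 314. 238.] box@z [458.  178.7] circ [277. 200.  36.] [456.2 177.3]
green_tray 0.83 [211. 125. 419. 253.] box@z [453.5 213.5] circ [316. 186. 117.] [450.6 214.6]
```

View pics/w11.png

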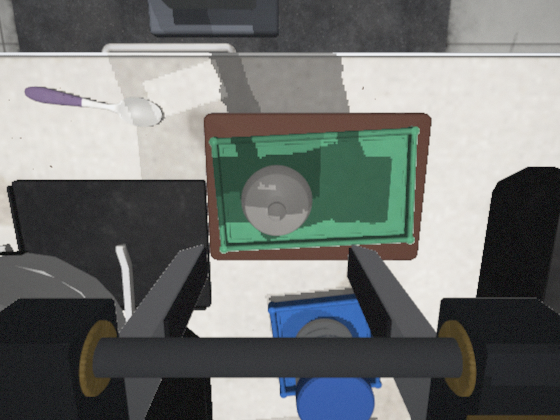

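The pot stands upright in the green tray (knob (277,209), rim inside (215,143) to (410,238)), with free space on its right for the shaker. Next I fetch the shaker.

>>> carry_out:
  deltas:
    - {"dp": [10,0,-3],"roll": 0,"gripper": 1}
    - {"dp": [35,-2,-8],"roll": 0,"gripper": 1}
    - {"dp": [68,-6,-15],"roll": 0,"gripper": 1}
    - {"dp": [100,-15,-20],"roll": 0,"gripper": 1}
    - {"dp": [126,-32,-25],"roll": 0,"gripper": 1}
    - {"dp": [140,-58,-30],"roll": 0,"gripper": 1}
    - {"dp": [145,-90,-30],"roll": 0,"gripper": 1}
    - {"dp": [145,-125,-30],"roll": 0,"gripper": 1}
    - {"dp": [145,-160,-30],"roll": 0,"gripper": 1}
    - {"dp": [145,-195,-30],"roll": 0,"gripper": 1}
    - {"dp": [145,-230,-30],"roll": 0,"gripper": 1}
    - {"dp": [145,-265,-30],"roll": 0,"gripper": 1}

```text
clock: 27.47
eef_pos: [311.3, -90.3, 197.8]
eef_rot: [3.141, -0.001, -3.141]
wrist_force: [1.9, -0.1, -0.1]
finger_gap: 94.1
finger_force: 0.0
```

>>> carry_out:
  deltas:
    - {"dp": [0,-35,0],"roll": 0,"gripper": 1}
    - {"dp": [0,-70,0],"roll": 0,"gripper": 1}
    - {"dp": [-4,-105,0],"roll": 0,"gripper": 1}
    - {"dp": [-14,-138,0],"roll": 0,"gripper": 1}
    - {"dp": [-32,-168,0],"roll": 0,"gripper": 1}
    - {"dp": [-54,-194,0],"roll": 0,"gripper": 1}
    - {"dp": [-80,-214,0],"roll": 0,"gripper": 1}
    - {"dp": [-106,-228,0],"roll": 0,"gripper": 1}
    - {"dp": [-132,-236,0],"roll": 0,"gripper": 1}
    - {"dp": [-152,-240,0],"roll": 0,"gripper": 1}
    - {"dp": [-160,-240,0],"roll": 0,"gripper": 1}
    - {"dp": [-160,-240,0],"roll": 0,"gripper": 1}

```text
clock: 28.47
eef_pos: [473.0, -328.2, 197.1]
eef_rot: [3.14, -0.002, -3.14]
wrist_force: [0.2, 0.6, -0.5]
finger_gap: 93.9
finger_force: 0.0
```

```bash
python3 - <<'E'
from h import *
c=look(["cocoa_shaker","tamper","dosing_cup","wood_tray"],[105,18,52,26],"w12")
print(px(c,(537,-327,105)),px(c,(537,-327,0)))
E
```

```text
tcp [ 473.  -328.2  197.1] rot [ 3.1 -0.  -3.1]
cocoa_shaker 0.93 [252. 230. 302. 308.] box@z [ 527.  -327.4] circ [278. 267.  37.] [ 525.  -326.8]
cocoa_shaker 0.54 [363. 219. 430. 280.] box@z [ 509.1 -226.1] circ [399. 254.  39.] [ 513.2 -223.2]
tamper 0.88 [363. 219. 432. 282.] box@z [ 542.8 -194.7] circ [398. 255.  41.] [ 547.9 -193.6]
tamper 0.84 [ 78. 121. 164. 182.] box@z [ 435.3 -486.5] circ [122. 153.  42.] [ 436.9 -485.7]
dosing_cup 0.81 [135. 210. 201. 267.] box@z [ 517.6 -434.9] circ [166. 243.  35.] [ 521.8 -437.1]
wood_tray 0.82 [243.  78. 443. 197.] box@z [ 420.5 -261.7] circ [343. 135. 115.] [ 418.  -261.7]
[277.2 279.8] [276.9 240.2]
```

View pics/w12.png

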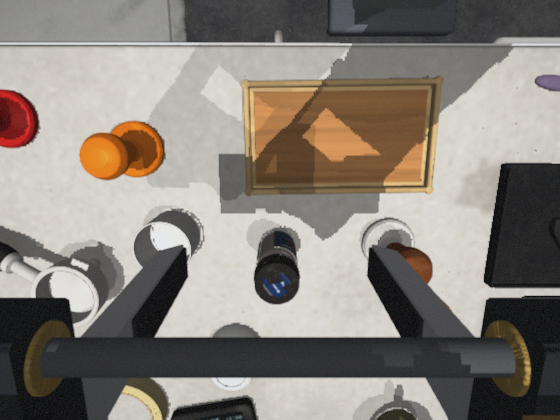

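The shaker's cap is at (277,280), exactly as predicted, the tamper's base at (388,240), the dosing cup at (166,243) and the wooden tray at (343,135).

>>> carry_out:
  deltas:
    - {"dp": [-12,1,2],"roll": 0,"gripper": 1}
    - {"dp": [-36,1,8],"roll": 0,"gripper": 1}
    - {"dp": [-56,1,20],"roll": 0,"gripper": 1}
    - {"dp": [-64,1,40],"roll": 0,"gripper": 1}
    - {"dp": [-64,1,62],"roll": 0,"gripper": 1}
    - {"dp": [-64,1,85],"roll": 0,"gripper": 1}
    - {"dp": [-64,1,108],"roll": 0,"gripper": 1}
    - {"dp": [-64,1,130],"roll": 0,"gripper": 1}
    - {"dp": [-64,1,146],"roll": 0,"gripper": 1}
    - {"dp": [-64,1,153],"roll": 0,"gripper": 1}
    - {"dp": [-64,1,155],"roll": 0,"gripper": 1}
    - {"dp": [-64,1,155],"roll": 0,"gripper": 1}

```text
clock: 29.72
eef_pos: [536.6, -328.2, 44.1]
eef_rot: [-3.141, 0.0, -3.141]
wrist_force: [0.1, 0.2, 0.7]
finger_gap: 94.2
finger_force: 0.0
```

>>> carry_out:
  deltas:
    - {"dp": [0,0,0],"roll": 0,"gripper": -0.4}
    - {"dp": [0,0,0],"roll": 0,"gripper": -0.4}
    - {"dp": [0,0,0],"roll": 0,"gripper": -0.4}
    - {"dp": [0,0,0],"roll": 0,"gripper": -0.4}
    - {"dp": [0,0,0],"roll": 0,"gripper": -0.4}
    - {"dp": [0,0,0],"roll": 0,"gripper": -0.4}
    - {"dp": [0,0,0],"roll": 0,"gripper": -0.4}
    - {"dp": [0,0,0],"roll": 0,"gripper": -0.4}
    - {"dp": [0,0,0],"roll": 0,"gripper": -0.4}
    - {"dp": [0,0,0],"roll": 0,"gripper": -0.4}
    - {"dp": [0,0,0],"roll": 0,"gripper": -0.4}
    - {"dp": [0,0,0],"roll": 0,"gripper": -0.4}
  newtons: 20

```text
clock: 30.72
eef_pos: [536.6, -328.0, 43.5]
eef_rot: [-3.142, -0.0, -3.141]
wrist_force: [0.2, 0.4, -0.3]
finger_gap: 40.0
finger_force: 20.0
```

>>> carry_out:
  deltas:
    - {"dp": [0,0,-5],"roll": 0,"gripper": -0.4}
    - {"dp": [0,0,-18],"roll": 0,"gripper": -0.4}
    - {"dp": [0,0,-38],"roll": 0,"gripper": -0.4}
    - {"dp": [4,0,-60],"roll": 0,"gripper": -0.4}
    - {"dp": [15,0,-80],"roll": 0,"gripper": -0.4}
    - {"dp": [35,0,-93],"roll": 0,"gripper": -0.4}
    - {"dp": [62,4,-100],"roll": 0,"gripper": -0.4}
    - {"dp": [92,10,-100],"roll": 0,"gripper": -0.4}
    - {"dp": [122,20,-100],"roll": 0,"gripper": -0.4}
    - {"dp": [150,34,-100],"roll": 0,"gripper": -0.4}
    - {"dp": [176,53,-100],"roll": 0,"gripper": -0.4}
    - {"dp": [196,77,-100],"roll": 0,"gripper": -0.4}

```text
clock: 31.72
eef_pos: [339.0, -250.8, 144.4]
eef_rot: [-3.141, 0.001, 3.141]
wrist_force: [1.4, -0.1, -1.0]
finger_gap: 40.4
finger_force: 20.0
```

>>> carry_out:
  deltas:
    - {"dp": [12,30,0],"roll": 0,"gripper": -0.4}
    - {"dp": [20,64,0],"roll": 0,"gripper": -0.4}
    - {"dp": [22,99,0],"roll": 0,"gripper": -0.4}
    - {"dp": [22,134,0],"roll": 0,"gripper": -0.4}
    - {"dp": [22,169,0],"roll": 0,"gripper": -0.4}
    - {"dp": [22,204,0],"roll": 0,"gripper": -0.4}
    - {"dp": [22,239,0],"roll": 0,"gripper": -0.4}
    - {"dp": [22,274,0],"roll": 0,"gripper": -0.4}
    - {"dp": [22,309,0],"roll": 0,"gripper": -0.4}
    - {"dp": [22,344,0],"roll": 0,"gripper": -0.4}
    - {"dp": [20,379,0],"roll": 0,"gripper": -0.4}
    - {"dp": [12,412,0],"roll": 0,"gripper": -0.4}

```text
clock: 32.72
eef_pos: [327.9, 163.0, 144.9]
eef_rot: [3.141, 0.002, -3.141]
wrist_force: [0.3, -0.5, -0.2]
finger_gap: 40.3
finger_force: 20.0
```

>>> carry_out:
  deltas:
    - {"dp": [-8,20,0],"roll": 0,"gripper": -0.4}
    - {"dp": [-24,44,0],"roll": 0,"gripper": -0.4}
    - {"dp": [-46,66,0],"roll": 0,"gripper": -0.4}
    - {"dp": [-72,82,0],"roll": 0,"gripper": -0.4}
    - {"dp": [-98,90,0],"roll": 0,"gripper": -0.4}
    - {"dp": [-118,91,4],"roll": 0,"gripper": -0.4}
    - {"dp": [-127,91,16],"roll": 0,"gripper": -0.4}
    - {"dp": [-127,91,34],"roll": 0,"gripper": -0.4}
    - {"dp": [-127,91,54],"roll": 0,"gripper": -0.4}
    - {"dp": [-127,91,70],"roll": 0,"gripper": -0.4}
    - {"dp": [-127,91,77],"roll": 0,"gripper": -0.4}
    - {"dp": [-127,91,79],"roll": 0,"gripper": -0.4}

```text
clock: 33.72
eef_pos: [455.2, 251.8, 64.3]
eef_rot: [-3.141, -0.001, -3.141]
wrist_force: [0.6, 0.6, -0.9]
finger_gap: 40.0
finger_force: 20.0
```

>>> carry_out:
  deltas:
    - {"dp": [0,0,1],"roll": 0,"gripper": -0.4}
    - {"dp": [0,0,2],"roll": 0,"gripper": -0.4}
    - {"dp": [0,0,3],"roll": 0,"gripper": -0.4}
    - {"dp": [0,0,4],"roll": 0,"gripper": -0.4}
    - {"dp": [0,0,4],"roll": 0,"gripper": -0.4}

```text
clock: 34.13
eef_pos: [455.6, 252.0, 60.9]
eef_rot: [3.141, 0.0, -3.141]
wrist_force: [0.2, 0.2, -1.4]
finger_gap: 40.2
finger_force: 20.0
```

>>> carry_out:
  deltas:
    - {"dp": [0,0,1],"roll": 0,"gripper": -0.4}
    - {"dp": [0,0,1.5],"roll": 0,"gripper": -0.4}
    - {"dp": [0,0,1.5],"roll": 0,"gripper": -0.4}

```text
clock: 34.38
eef_pos: [455.7, 252.0, 59.5]
eef_rot: [3.141, 0.001, -3.141]
wrist_force: [-0.6, -1.3, 3.6]
finger_gap: 40.2
finger_force: 20.0
```

Contact. Releasing and rising straight up.

>>> carry_out:
  deltas:
    - {"dp": [0,0,0],"roll": 0,"gripper": 0.2}
    - {"dp": [0,0,0],"roll": 0,"gripper": 0.2}
    - {"dp": [0,0,0],"roll": 0,"gripper": 0.2}
    - {"dp": [0,0,0],"roll": 0,"gripper": 0.2}
    - {"dp": [0,0,-8],"roll": 0,"gripper": 0.2}
    - {"dp": [0,0,-25],"roll": 0,"gripper": 0.2}
    - {"dp": [0,0,-50],"roll": 0,"gripper": 0.2}
    - {"dp": [0,0,-80],"roll": 0,"gripper": 0.2}
    - {"dp": [0,0,-110],"roll": 0,"gripper": 0.2}
    - {"dp": [0,0,-130],"roll": 0,"gripper": 0.2}
    - {"dp": [0,0,-138],"roll": 0,"gripper": 0.2}
    - {"dp": [0,0,-138],"roll": 0,"gripper": 0.2}

```text
clock: 35.38
eef_pos: [456.0, 252.2, 198.9]
eef_rot: [3.14, 0.003, -3.141]
wrist_force: [0.1, 0.2, -0.1]
finger_gap: 56.5
finger_force: 0.0
```

```bash
python3 - <<'E'
from h import *
c=look(["cocoa_shaker","sugar_pot","green_tray"],[121,62,26],"w13")
print("pred", px(c,(455,252,121)),px(c,(455,252,16)))
E
```

```text
tcp [456.  252.2 198.9] rot [ 3.1  0.  -3.1]
cocoa_shaker 0.95 [250. 172. 304. 244.] box@z [452.6 252.7] circ [276. 206.  34.] [451.5 252.7]
sugar_pot 0.67 [169. 166. 236. 228.] box@z [457.5 183.1] circ [201. 196.  34.] [456.4 181.8]
green_tray 0.8 [139. 128. 334. 245.] box@z [453.9 211.6] circ [238. 184. 108.] [451.3 212.7]
pred [275.6 210.8] [275.8 185.5]
```

Shaker and pot both stand in the green tray as predicted. Now the dosing cup.

>>> carry_out:
  deltas:
    - {"dp": [10,0,0],"roll": 0,"gripper": 0.7}
    - {"dp": [36,-2,0],"roll": 0,"gripper": 0.7}
    - {"dp": [68,-8,0],"roll": 0,"gripper": 0.7}
    - {"dp": [98,-20,0],"roll": 0,"gripper": 0.7}
    - {"dp": [122,-42,0],"roll": 0,"gripper": 0.7}
    - {"dp": [136,-72,0],"roll": 0,"gripper": 0.7}
    - {"dp": [140,-107,0],"roll": 0,"gripper": 0.7}
    - {"dp": [140,-142,0],"roll": 0,"gripper": 0.7}
    - {"dp": [140,-177,0],"roll": 0,"gripper": 0.7}
    - {"dp": [140,-212,0],"roll": 0,"gripper": 0.7}
    - {"dp": [140,-247,0],"roll": 0,"gripper": 0.7}
    - {"dp": [140,-282,0],"roll": 0,"gripper": 0.7}

```text
clock: 36.58
eef_pos: [314.4, -31.3, 196.5]
eef_rot: [3.141, -0.0, -3.141]
wrist_force: [1.3, 1.4, -0.3]
finger_gap: 79.6
finger_force: 0.0
```

>>> carry_out:
  deltas:
    - {"dp": [0,-35,0],"roll": 0,"gripper": 0.7}
    - {"dp": [0,-70,0],"roll": 0,"gripper": 0.7}
    - {"dp": [0,-105,0],"roll": 0,"gripper": 0.7}
    - {"dp": [0,-140,0],"roll": 0,"gripper": 0.7}
    - {"dp": [-4,-175,0],"roll": 0,"gripper": 0.7}
    - {"dp": [-14,-208,0],"roll": 0,"gripper": 0.7}
    - {"dp": [-30,-240,0],"roll": 0,"gripper": 0.7}
    - {"dp": [-50,-270,0],"roll": 0,"gripper": 0.7}
    - {"dp": [-70,-300,0],"roll": 0,"gripper": 0.7}
    - {"dp": [-90,-330,0],"roll": 0,"gripper": 0.7}
    - {"dp": [-110,-360,0],"roll": 0,"gripper": 0.7}
    - {"dp": [-130,-384,0],"roll": 0,"gripper": 0.7}

```text
clock: 37.58
eef_pos: [446.0, -415.2, 195.7]
eef_rot: [3.14, -0.001, 3.141]
wrist_force: [-0.6, 0.1, 0.4]
finger_gap: 79.5
finger_force: 0.0
```

>>> carry_out:
  deltas:
    - {"dp": [-20,-12,5],"roll": 0,"gripper": 0.7}
    - {"dp": [-45,-20,15],"roll": 0,"gripper": 0.7}
    - {"dp": [-60,-24,25],"roll": 0,"gripper": 0.7}
    - {"dp": [-66,-24,30],"roll": 0,"gripper": 0.7}
    - {"dp": [-66,-24,30],"roll": 0,"gripper": 0.7}

```text
clock: 38.0
eef_pos: [511.8, -436.8, 164.5]
eef_rot: [3.139, -0.003, -3.14]
wrist_force: [-0.5, -0.0, -0.2]
finger_gap: 79.6
finger_force: 0.0
```

```bash
python3 - <<'E'
from h import *
c=look(["dosing_cup","tamper"],[52,18],"w14")
for z in (0,52): print(px(c,(525,-440,z)), px(c,(525,-440+29.5,z))[0]-px(c,(525,-440-29.5,z))[0])
E
```

```text
tcp [ 511.8 -436.8  164.5] rot [ 3.1 -0.  -3.1]
dosing_cup 0.81 [237. 182. 303. 254.] box@z [ 526.1 -441.8] circ [270. 217.  36.] [ 525.  -441.5]
tamper 0.81 [522. 279. 560. 302.] box@z [ 612.8 -161.8] circ [540. 292.  21.] [ 615.3 -162.6]
tamper 0.77 [ 15.  36. 126. 112.] box@z [ 403. -619.] circ [69. 72. 58.] [ 401.6 -620.2]
[272.6 203.6] 57.844507983853106
[272.1 217.1] 66.75074589526318
```

>>> carry_out:
  deltas:
    - {"dp": [-8,-2,4],"roll": 0,"gripper": 0.8}
    - {"dp": [-16,-5,18],"roll": 0,"gripper": 0.8}
    - {"dp": [-17,-5,38],"roll": 0,"gripper": 0.8}
    - {"dp": [-17,-5,60],"roll": 0,"gripper": 0.8}
    - {"dp": [-17,-5,82],"roll": 0,"gripper": 0.8}
    - {"dp": [-17,-5,104],"roll": 0,"gripper": 0.8}
    - {"dp": [-17,-5,124],"roll": 0,"gripper": 0.8}
    - {"dp": [-17,-5,139],"roll": 0,"gripper": 0.8}
    - {"dp": [-17,-5,147],"roll": 0,"gripper": 0.8}
    - {"dp": [-17,-5,150],"roll": 0,"gripper": 0.8}
    - {"dp": [-17,-5,150],"roll": 0,"gripper": 0.8}

```text
clock: 39.07
eef_pos: [528.7, -443.1, 17.2]
eef_rot: [-3.142, 0.0, -3.141]
wrist_force: [0.0, 0.4, 0.0]
finger_gap: 84.5
finger_force: 0.0
```

>>> carry_out:
  deltas:
    - {"dp": [0,0,0],"roll": 0,"gripper": 0}
    - {"dp": [0,0,0],"roll": 0,"gripper": 0}
    - {"dp": [0,0,0],"roll": 0,"gripper": 0}
    - {"dp": [0,0,0],"roll": 0,"gripper": 0}
    - {"dp": [0,0,0],"roll": 0,"gripper": 0}
    - {"dp": [0,0,0],"roll": 0,"gripper": 0}
    - {"dp": [0,0,0],"roll": 0,"gripper": 0}
    - {"dp": [0,0,0],"roll": 0,"gripper": 0}
  newtons: 18

```text
clock: 39.73
eef_pos: [528.9, -443.2, 17.6]
eef_rot: [-3.141, 0.001, -3.141]
wrist_force: [-1.3, 0.5, 5.1]
finger_gap: 57.6
finger_force: 18.0
```

>>> carry_out:
  deltas:
    - {"dp": [0,0,-4],"roll": 0,"gripper": 0}
    - {"dp": [0,0,-14],"roll": 0,"gripper": 0}
    - {"dp": [0,0,-30],"roll": 0,"gripper": 0}
    - {"dp": [0,0,-50],"roll": 0,"gripper": 0}
    - {"dp": [0,0,-72],"roll": 0,"gripper": 0}
    - {"dp": [2,4,-92],"roll": 0,"gripper": 0}
    - {"dp": [8,14,-108],"roll": 0,"gripper": 0}
    - {"dp": [20,34,-118],"roll": 0,"gripper": 0}
    - {"dp": [36,60,-120],"roll": 0,"gripper": 0}
    - {"dp": [53,90,-120],"roll": 0,"gripper": 0}
    - {"dp": [70,120,-120],"roll": 0,"gripper": 0}
    - {"dp": [86,148,-120],"roll": 0,"gripper": 0}

```text
clock: 40.73
eef_pos: [441.5, -293.5, 137.5]
eef_rot: [-3.141, 0.0, -3.141]
wrist_force: [0.3, 0.6, -0.8]
finger_gap: 57.0
finger_force: 18.0
```

>>> carry_out:
  deltas:
    - {"dp": [14,26,0],"roll": 0,"gripper": 0}
    - {"dp": [24,43,0],"roll": 0,"gripper": 0}
    - {"dp": [27,50,6],"roll": 0,"gripper": 0}
    - {"dp": [27,50,20],"roll": 0,"gripper": 0}
    - {"dp": [27,50,38],"roll": 0,"gripper": 0}
    - {"dp": [27,50,56],"roll": 0,"gripper": 0}
    - {"dp": [27,50,74],"roll": 0,"gripper": 0}
    - {"dp": [27,50,88],"roll": 0,"gripper": 0}
    - {"dp": [27,50,95],"roll": 0,"gripper": 0}
    - {"dp": [27,50,97],"roll": 0,"gripper": 0}
    - {"dp": [27,50,97],"roll": 0,"gripper": 0}

```text
clock: 41.65
eef_pos: [415.7, -245.3, 40.0]
eef_rot: [3.141, -0.0, -3.141]
wrist_force: [0.1, 0.9, -0.9]
finger_gap: 57.7
finger_force: 18.0
```

>>> carry_out:
  deltas:
    - {"dp": [0,0,2],"roll": 0,"gripper": 0}
    - {"dp": [0,0,4],"roll": 0,"gripper": 0}
    - {"dp": [0,0,5],"roll": 0,"gripper": 0}
    - {"dp": [0,0,5],"roll": 0,"gripper": 0}

```text
clock: 41.98
eef_pos: [415.7, -245.1, 35.2]
eef_rot: [-3.141, 0.0, -3.141]
wrist_force: [0.6, -0.1, -1.2]
finger_gap: 57.6
finger_force: 18.0
```

>>> carry_out:
  deltas:
    - {"dp": [0,0,1],"roll": 0,"gripper": 0}
    - {"dp": [0,0,1.5],"roll": 0,"gripper": 0}
    - {"dp": [0,0,1.5],"roll": 0,"gripper": 0}

```text
clock: 42.23
eef_pos: [415.7, -245.1, 33.6]
eef_rot: [-3.141, 0.0, -3.141]
wrist_force: [0.2, -0.2, -0.4]
finger_gap: 57.6
finger_force: 18.0
```

>>> carry_out:
  deltas:
    - {"dp": [0,0,0.7],"roll": 0,"gripper": 0}
    - {"dp": [0,0,1],"roll": 0,"gripper": 0}
    - {"dp": [0,0,1],"roll": 0,"gripper": 0}

```text
clock: 42.48
eef_pos: [415.8, -245.2, 33.5]
eef_rot: [-3.141, 0.0, -3.141]
wrist_force: [-5.1, 1.6, 13.1]
finger_gap: 57.7
finger_force: 18.0
```

>>> carry_out:
  deltas:
    - {"dp": [0,0,0],"roll": 0,"gripper": 0.7}
    - {"dp": [0,0,0],"roll": 0,"gripper": 0.7}
    - {"dp": [0,0,0],"roll": 0,"gripper": 0.7}
    - {"dp": [0,0,0],"roll": 0,"gripper": 0.7}
    - {"dp": [0,0,0],"roll": 0,"gripper": 0.7}
    - {"dp": [0,0,-8],"roll": 0,"gripper": 0.7}
    - {"dp": [0,0,-26],"roll": 0,"gripper": 0.7}
    - {"dp": [0,0,-55],"roll": 0,"gripper": 0.7}
    - {"dp": [0,0,-90],"roll": 0,"gripper": 0.7}
    - {"dp": [0,0,-125],"roll": 0,"gripper": 0.7}
    - {"dp": [0,0,-150],"roll": 0,"gripper": 0.7}
    - {"dp": [0,0,-160],"roll": 0,"gripper": 0.7}

```text
clock: 43.48
eef_pos: [416.5, -245.7, 196.9]
eef_rot: [-3.138, 0.005, -3.141]
wrist_force: [-0.6, -0.6, -0.5]
finger_gap: 79.5
finger_force: 0.0
```

```bash
python3 - <<'E'
from h import *
c=look(["dosing_cup","wood_tray","tamper"],[68,26,18],"w15")
print("pred", px(c,(416,-245,68)),px(c,(416,-245,16)))
for x,y in ((378,-350),(478,-350),(378,-170),(478,-170)): print(x,y,px(c,(x,y,26)))
E
```

```text
tcp [ 416.5 -245.7  196.9] rot [-3.1  0.  -3.1]
dosing_cup 0.74 [246. 159. 314. 230.] box@z [ 413.6 -242.8] circ [278. 194.  35.] [ 412.7 -244. ]
dosing_cup 0.4 [163. 139. 353. 246.] box@z [ 411.9 -262.4] circ [258. 187. 107.] [ 406.7 -262.2]
wood_tray 0.74 [161. 139. 354. 247.] box@z [ 421.5 -265.5] circ [258. 186. 108.] [ 414.3 -264.4]
tamper 0.96 [  0. 171.  97. 241.] box@z [ 437.8 -488.5] circ [ 46. 212.  51.] [ 443.5 -491.6]
tamper 0.92 [348. 375. 392. 419.] box@z [ 679.1 -130.4] circ [367. 398.  30.] [ 681.7 -134.2]
pred [277.3 197. ] [277.4 186.1]
378 -350 [172.5 150.5]
478 -350 [179.3 244.8]
378 -170 [352.5 150.7]
478 -170 [347.5 245. ]
```

The cup stands in the wooden tray. I turn the wrist for the tamper, so that neither body nor camera comes near the grinder's lever.

>>> carry_out:
  deltas:
    - {"dp": [0,0,0],"roll": 5,"gripper": 0.8}
    - {"dp": [0,0,0],"roll": 12,"gripper": 0.8}
    - {"dp": [0,0,0],"roll": 19,"gripper": 0.8}
    - {"dp": [0,0,0],"roll": 26,"gripper": 0.8}
    - {"dp": [0,0,0],"roll": 33,"gripper": 0.8}
    - {"dp": [0,0,0],"roll": 40,"gripper": 0.8}
    - {"dp": [0,0,0],"roll": 47,"gripper": 0.8}
    - {"dp": [0,0,0],"roll": 54,"gripper": 0.8}
    - {"dp": [0,0,0],"roll": 61,"gripper": 0.8}
    - {"dp": [0,0,0],"roll": 68,"gripper": 0.8}
    - {"dp": [0,0,0],"roll": 75,"gripper": 0.8}
    - {"dp": [0,0,0],"roll": 82,"gripper": 0.8}

```text
clock: 44.68
eef_pos: [415.0, -244.7, 190.5]
eef_rot: [-3.139, -0.002, 1.705]
wrist_force: [0.2, 0.2, -0.6]
finger_gap: 84.6
finger_force: 0.0
```

>>> carry_out:
  deltas:
    - {"dp": [0,0,0],"roll": 7,"gripper": 0.8}
    - {"dp": [0,0,0],"roll": 14,"gripper": 0.8}
    - {"dp": [0,0,0],"roll": 21,"gripper": 0.8}
    - {"dp": [0,0,0],"roll": 28,"gripper": 0.8}
    - {"dp": [0,0,0],"roll": 35,"gripper": 0.8}
    - {"dp": [0,0,0],"roll": 42,"gripper": 0.8}
    - {"dp": [0,0,0],"roll": 49,"gripper": 0.8}
    - {"dp": [0,0,0],"roll": 56,"gripper": 0.8}
    - {"dp": [0,0,0],"roll": 63,"gripper": 0.8}
    - {"dp": [0,0,0],"roll": 70,"gripper": 0.8}
    - {"dp": [0,0,0],"roll": 77,"gripper": 0.8}
    - {"dp": [0,0,0],"roll": 84,"gripper": 0.8}

```text
clock: 45.68
eef_pos: [415.0, -244.6, 190.5]
eef_rot: [-3.139, 0.002, 0.239]
wrist_force: [-0.3, -0.6, 0.9]
finger_gap: 84.3
finger_force: 0.0
```

>>> carry_out:
  deltas:
    - {"dp": [0,0,0],"roll": 7,"gripper": 0.8}
    - {"dp": [0,0,0],"roll": 14,"gripper": 0.8}
    - {"dp": [0,0,0],"roll": 21,"gripper": 0.8}
    - {"dp": [0,0,0],"roll": 28,"gripper": 0.8}
    - {"dp": [0,0,0],"roll": 35,"gripper": 0.8}
    - {"dp": [0,0,0],"roll": 42,"gripper": 0.8}
    - {"dp": [0,0,0],"roll": 49,"gripper": 0.8}
    - {"dp": [0,0,0],"roll": 55,"gripper": 0.8}
    - {"dp": [0,0,0],"roll": 59,"gripper": 0.8}
    - {"dp": [0,0,0],"roll": 59,"gripper": 0.8}

```text
clock: 46.52
eef_pos: [415.0, -244.7, 190.6]
eef_rot: [3.141, 0.003, -0.788]
wrist_force: [0.3, -0.3, 1.1]
finger_gap: 84.7
finger_force: 0.0
```

```bash
python3 - <<'E'
from h import *
s=read_state();print(s["joints"].round(2),s["eef_rot"].round(3)); print(shift((500,-235,197)))
E
```

```text
[-0.6  0.1  1.7  0.   1.3  1.8] [ 3.1  0.  -0.8]
[ 53.  -67.1  -6.6]
```

>>> carry_out:
  deltas:
    - {"dp": [6,-8,0],"roll": 0,"gripper": 0.8}
    - {"dp": [18,-27,0],"roll": 0,"gripper": 0.8}
    - {"dp": [32,-49,0],"roll": 0,"gripper": 0.8}
    - {"dp": [46,-70,0],"roll": 0,"gripper": 0.8}
    - {"dp": [54,-82,0],"roll": 0,"gripper": 0.8}
    - {"dp": [56,-85,0],"roll": 0,"gripper": 0.8}
    - {"dp": [56,-85,0],"roll": 0,"gripper": 0.8}

```text
clock: 47.1
eef_pos: [515.8, -224.0, 191.3]
eef_rot: [3.141, 0.002, -0.782]
wrist_force: [-0.9, 1.2, 0.6]
finger_gap: 84.9
finger_force: 0.0
```

```bash
python3 - <<'E'
from h import *
from scipy.optimize import minimize
c=look(["tamper"],[18],"w16")
# silhouette extremes of model at pose vs region box
def box(x,y):
    a=np.linspace(0,2*np.pi,60); P=[]
    for r,z in((29,0),(29,18),(20,70),(16,85),(10,91)): P+=[px(c,(x+r*np.cos(t),y+r*np.sin(t),z)) for t in a]
    P=np.array(P); return np.r_[P.min(0),P.max(0)]
for d in models.cut_out("wrist","tamper")[:3]:
    b=np.array(d["box"]); r=minimize(lambda q:np.sum((box(*q)-b)**2),(539,-202),method="Nelder-Mead",options=dict(maxiter=60)); print(d["p"],b,r.x,r.fun)
im=cv2.imread("pics/w16.png"); b=[int(v) for v in models.cut_out("wrist","tamper")[0]["box"]]
print(im[(b[1]+b[3])//2,(b[0]+b[2])//2], box(539,-202))
print(shift((539,-203,50)))
E
```

```text
tcp [ 515.8 -224.   191.3] rot [ 3.1  0.  -0.8]
tamper 0.61 [218. 158. 276. 219.] box@z [ 537.3 -201.2] circ [246. 189.  34.] [ 538.  -199.4]
tamper 0.6 [ 89. 126. 172. 189.] box@z [ 642.6 -140.4] circ [130. 161.  42.] [ 640.3 -137.1]
0.61 [217.9 157.7 276.5 218.8] [ 538.4 -202.2] 4.536233571414165
0.6 [ 88.8 125.8 172.3 188.7] [ 637.1 -145.3] 7.545760361675695
0.58 [487.3  30.8 557.   96.9] [ 448.1 -459.3] 912.9076602635888
[23 37 65] [218.5 156.4 274.8 219.4]
[  1.8 -32.6 142.6]
```

View pics/w16.png

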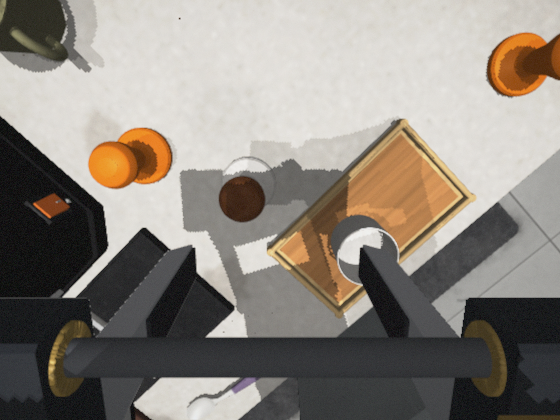

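The brown tamper has its handle top at (242,198) and base at (248,178), fitted at (538,-202); the cup stands in the wooden tray at (365,250). Going down on the handle.

>>> carry_out:
  deltas:
    - {"dp": [0,-10,2],"roll": 0,"gripper": 0.6}
    - {"dp": [1,-24,8],"roll": 0,"gripper": 0.6}
    - {"dp": [1,-31,20],"roll": 0,"gripper": 0.6}
    - {"dp": [1,-32,36],"roll": 0,"gripper": 0.6}
    - {"dp": [1,-32,55],"roll": 0,"gripper": 0.6}
    - {"dp": [1,-32,74],"roll": 0,"gripper": 0.6}
    - {"dp": [1,-32,93],"roll": 0,"gripper": 0.6}
    - {"dp": [1,-32,112],"roll": 0,"gripper": 0.6}
    - {"dp": [1,-32,128],"roll": 0,"gripper": 0.6}
    - {"dp": [1,-32,138],"roll": 0,"gripper": 0.6}
    - {"dp": [1,-32,142],"roll": 0,"gripper": 0.6}
    - {"dp": [1,-32,142],"roll": 0,"gripper": 0.6}

```text
clock: 48.3
eef_pos: [538.4, -202.1, 49.5]
eef_rot: [3.141, 0.001, -0.785]
wrist_force: [-0.2, 0.6, 1.8]
finger_gap: 75.4
finger_force: 0.0
```

>>> carry_out:
  deltas:
    - {"dp": [0,0,0],"roll": 0,"gripper": -0.5}
    - {"dp": [0,0,0],"roll": 0,"gripper": -0.5}
    - {"dp": [0,0,0],"roll": 0,"gripper": -0.5}
    - {"dp": [0,0,0],"roll": 0,"gripper": -0.5}
    - {"dp": [0,0,0],"roll": 0,"gripper": -0.5}
    - {"dp": [0,0,0],"roll": 0,"gripper": -0.5}
    - {"dp": [0,0,0],"roll": 0,"gripper": -0.5}
    - {"dp": [0,0,0],"roll": 0,"gripper": -0.5}
    - {"dp": [0,0,0],"roll": 0,"gripper": -0.5}
    - {"dp": [0,0,0],"roll": 0,"gripper": -0.5}
    - {"dp": [0,0,0],"roll": 0,"gripper": -0.5}
  newtons: 35

```text
clock: 49.22
eef_pos: [538.8, -202.7, 50.8]
eef_rot: [-3.141, -0.0, -0.785]
wrist_force: [-2.0, 0.6, 5.8]
finger_gap: 38.5
finger_force: 35.0
```

>>> carry_out:
  deltas:
    - {"dp": [0,0,-4],"roll": 0,"gripper": -0.5}
    - {"dp": [0,0,-14],"roll": 0,"gripper": -0.5}
    - {"dp": [0,0,-30],"roll": 0,"gripper": -0.5}
    - {"dp": [0,0,-48],"roll": 0,"gripper": -0.5}
    - {"dp": [0,4,-66],"roll": 0,"gripper": -0.5}
    - {"dp": [0,14,-80],"roll": 0,"gripper": -0.5}
    - {"dp": [0,32,-88],"roll": 0,"gripper": -0.5}
    - {"dp": [0,56,-90],"roll": 0,"gripper": -0.5}
    - {"dp": [0,82,-90],"roll": 0,"gripper": -0.5}
    - {"dp": [1,108,-90],"roll": 0,"gripper": -0.5}
    - {"dp": [1,132,-90],"roll": 0,"gripper": -0.5}
    - {"dp": [1,148,-90],"roll": 0,"gripper": -0.5}

```text
clock: 50.22
eef_pos: [433.1, -309.1, 140.9]
eef_rot: [3.141, 0.0, -0.786]
wrist_force: [0.1, -0.0, -3.9]
finger_gap: 38.2
finger_force: 35.0
```

>>> carry_out:
  deltas:
    - {"dp": [0,8,0],"roll": 0,"gripper": -0.5}
    - {"dp": [0,12,0],"roll": 0,"gripper": -0.5}
    - {"dp": [0,12,4],"roll": 0,"gripper": -0.5}
    - {"dp": [0,12,14],"roll": 0,"gripper": -0.5}
    - {"dp": [0,12,28],"roll": 0,"gripper": -0.5}
    - {"dp": [0,12,42],"roll": 0,"gripper": -0.5}
    - {"dp": [0,12,54],"roll": 0,"gripper": -0.5}
    - {"dp": [0,12,61],"roll": 0,"gripper": -0.5}
    - {"dp": [0,12,64],"roll": 0,"gripper": -0.5}
    - {"dp": [0,12,64],"roll": 0,"gripper": -0.5}

```text
clock: 51.05
eef_pos: [426.3, -315.9, 75.7]
eef_rot: [3.142, 0.001, -0.784]
wrist_force: [-0.4, -0.6, -2.6]
finger_gap: 38.4
finger_force: 35.0
```

>>> carry_out:
  deltas:
    - {"dp": [0,0,2],"roll": 0,"gripper": -0.5}
    - {"dp": [0,0,5],"roll": 0,"gripper": -0.5}
    - {"dp": [0,0,7],"roll": 0,"gripper": -0.5}
    - {"dp": [0,0,8],"roll": 0,"gripper": -0.5}
    - {"dp": [0,0,8],"roll": 0,"gripper": -0.5}

```text
clock: 51.47
eef_pos: [426.2, -316.5, 68.4]
eef_rot: [-3.142, 0.0, -0.785]
wrist_force: [-0.1, -0.1, -3.6]
finger_gap: 38.4
finger_force: 35.0
```

>>> carry_out:
  deltas:
    - {"dp": [0,0,0.7],"roll": 0,"gripper": -0.5}
    - {"dp": [0,0,1.2],"roll": 0,"gripper": -0.5}
    - {"dp": [0,0,1.2],"roll": 0,"gripper": -0.5}

```text
clock: 51.72
eef_pos: [426.2, -316.5, 67.3]
eef_rot: [-3.142, -0.0, -0.785]
wrist_force: [-0.1, -0.6, -4.1]
finger_gap: 38.3
finger_force: 35.0
```

>>> carry_out:
  deltas:
    - {"dp": [0,0,0.7],"roll": 0,"gripper": -0.5}
    - {"dp": [0,0,1.2],"roll": 0,"gripper": -0.5}
    - {"dp": [0,0,1.2],"roll": 0,"gripper": -0.5}

```text
clock: 51.97
eef_pos: [426.5, -316.8, 66.9]
eef_rot: [-3.142, -0.001, -0.785]
wrist_force: [-1.0, 1.1, 4.2]
finger_gap: 38.2
finger_force: 35.0
```

>>> carry_out:
  deltas:
    - {"dp": [0,0,0],"roll": 0,"gripper": 0.3}
    - {"dp": [0,0,0],"roll": 0,"gripper": 0.3}
    - {"dp": [0,0,0],"roll": 0,"gripper": 0.3}
    - {"dp": [0,0,0],"roll": 0,"gripper": 0.3}
    - {"dp": [0,0,0],"roll": 0,"gripper": 0.3}
    - {"dp": [0,0,-8],"roll": 0,"gripper": 0.3}
    - {"dp": [0,0,-26],"roll": 0,"gripper": 0.3}
    - {"dp": [0,0,-55],"roll": 0,"gripper": 0.3}
    - {"dp": [0,0,-90],"roll": 0,"gripper": 0.3}
    - {"dp": [0,0,-120],"roll": 0,"gripper": 0.3}
    - {"dp": [0,0,-138],"roll": 0,"gripper": 0.3}
    - {"dp": [0,0,-140],"roll": 0,"gripper": 0.3}

```text
clock: 52.97
eef_pos: [427.3, -317.3, 210.7]
eef_rot: [-3.141, -0.006, -0.785]
wrist_force: [0.7, -0.1, -1.0]
finger_gap: 61.0
finger_force: 0.0
```

```bash
python3 - <<'E'
from h import *
c=look(["tamper","dosing_cup","wood_tray"],[34,42,26],"w17")
print(px(c,(426.5,-316.8,16)),px(c,(426.5,-316.8,107)))
def box(x,y,z0,prof):
    a=np.linspace(0,2*np.pi,60);P=np.array([px(c,(x+r*np.cos(t),y+r*np.sin(t),z+z0)) for r,z in prof for t in a]);return np.r_[P.min(0),P.max(0)].round()
print("tamper",box(426.5,-316.8,16,((29,0),(29,18),(20,70),(16,85),(10,91))),"cup",box(416,-245,16,((29.5,0),(29.5,52))))
look(["powder_tub","sugar_pot","cocoa_shaker","green_tray","blue_tray","tamper","dosing_cup","wood_tray"],[107,62,121,26,26,107,68,26],"top9","top")
E
```

```text
tcp [ 427.3 -317.3  210.7] rot [-3.1 -0.  -0.8]
tamper 0.88 [468.   0. 531.  33.] box@z [ 396.3 -579. ] circ [500.   4.  31.] [ 404.3 -585.6]
tamper 0.58 [352.  37. 431. 103.] box@z [ 431.9 -476.4] circ [393.  69.  41.] [ 431.6 -478.1]
dosing_cup 0.55 [209. 215. 267. 284.] box@z [ 411.1 -241.8] circ [238. 248.  34.] [ 412.5 -242.1]
wood_tray 0.95 [152. 126. 346. 312.] box@z [ 424.2 -269.8] circ [248. 220. 100.] [ 424.2 -268.4]
[277.9 186. ] [277.9 205.3]
tamper [250. 159. 306. 221.] cup [204. 211. 266. 281.]
tcp [ 425.8 -316.1  204.9] rot [ 3.1  0.  -0.8]
powder_tub 0.75 [163. 192. 185. 215.] box@z [619.8 210.5] circ [174. 202.  12.] [623.  213.1]
sugar_pot 0.58 [179. 238. 199. 255.] box@z [463.8 165.9] circ [188. 248.   9.] [461.4 166.6]
cocoa_shaker 0.65 [157. 238. 175. 250.] box@z [474.1 231.3] circ [165. 248.   9.] [460.2 235. ]
green_tray 0.61 [155. 232. 205. 265.] box@z [458.4 208.3] circ [179. 249.  27.] [454.6 210.3]
green_tray 0.15 [296. 257. 311. 268.] box@z [ 406.1 -258.4] circ [301. 260.   8.] [ 414.6 -249.9]
blue_tray 0.81 [162. 188. 194. 221.] box@z [624.1 220.2] circ [176. 204.  20.] [625.4 226.7]
blue_tray 0.17 [180. 240. 198. 256.] box@z [459.1 173.7] circ [188. 248.   9.] [460.8 175.4]
tamper 0.72 [268. 196. 283. 210.] box@z [ 624.3 -153.8] circ [276. 202.   8.] [ 624.8 -155.4]
tamper 0.71 [351. 250. 372. 266.] box@z [ 428.2 -461.3] circ [362. 256.   9.] [ 435.5 -463.8]
dosing_cup 0.75 [294. 256. 307. 266.] box@z [ 413.9 -245.9] circ [301. 260.   8.] [ 416.8 -247.7]
wood_tray 0.56 [279. 243. 320. 276.] box@z [ 418.7 -243.2] circ [301. 259.  24.] [ 420.  -247.7]
```

```bash
python3 - <<'E'
from h import *
im=cv2.imread("pics/w17.png"); h=cv2.cvtColor(im,cv2.COLOR_BGR2HSV)
s=im[150:230:6,240:316:6]; 
for r in s: print(" ".join("%02x%02x%02x"%tuple(p[::-1]) for p in r))
viewer.camera("wrist")
print([(round(d["p"],2),np.round(d["box"])) for d in models.cut_out("wrist","tamper")])
E
```

```text
e0ddd8 b6a791 947d58 cfab75 a8764a c28851 ca8e59 c38955 d1b17a dbba82 c6c1ba d3cfc6 d5cfc9
c4b8a8 cfac78 ddbc82 a9774b c08653 c58a55 c38854 c48854 c58953 e2c486 d9b87f c5c0b8 d2cdc6
d6b37d ebd091 a87348 bf8650 c38957 a4a19c b2b0aa b1afaa a08772 c98d57 dab981 d8b57d bfbbb4
ecd592 c38b56 c88d56 a7856c dad8d5 dcd9d5 dedcd7 dedcd8 e0ded9 c2bfb8 be8450 e0c085 d8b67e
b98150 c78b55 6c4e31 72706e 74726f 969390 adaaa6 d0ccc5 dddbd6 787675 696865 573e27 816c4c
7f5b3a 7e5b38 66615e 73716e 72716e 63605b 422a1f 483227 706f6d 72706e 757370 5f462e 61462f
7e5738 805b38 6b6864 74716f 3a241a 382315 472719 4a291b 422613 5e5b57 726f6d 62452e 60442f
7f5a39 825a3a 686663 331a0b 422c1f 3e271a 442d21 442b19 3e2118 361f14 6f6f68 61462e 7e593b
815c3b 885f3d 70563d 412d24 432b1d 422b1c 3c2312 462b24 442918 3c2716 544d48 664a31 745437
855c3c 865f3e 725232 39251f 422a1c 3e2517 40291f 402c1b 412b1a 412a1c 473227 5d432d 88603d
875f3e 7b583a 88603f 352219 3a2519 3f2818 40291a 3f271a 402a19 412613 7d5839 624631 8e6440
4f4f4f 55514d 7d593a 61462e 3d291d 3c2319 402a1e 412718 3d241d 362017 825d39 60452e a6895d
575653 555452 525150 5d4632 644930 39261e 3b271a 3d281d 65462d 845f3c 7f5a3a 6e5c3e 4c4031
95928c 64635f 535250 51504f 61442d 624731 7d593b 815d3b 865f3c 805c39 977c59 50452f 68583f
[(0.84, array([472.,   0., 533.,  30.])), (0.82, array([  2., 128.,  57., 183.])), (0.77, array([353.,  32., 434.,  99.])), (0.6, array([252., 158., 304., 225.]))]
```

```bash
python3 -c "
from cell import manip; print(manip.sign_off())"
```

```text
the job is handed in; nothing more can be done
None
```

The job is handed in after about 53 s of robot time: I put the powder tub in the blue tray first, then the sugar pot and cocoa shaker on the green tray, and the dosing cup and brown tamper on the wooden tray. Camera checks and contact heights showed all five upright on their tray floors. The first two grips on the sugar pot missed, but nothing tipped. The espresso cup, green mug and look-alikes were not touched.

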